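# Close up the wheel's control box and switch it on

### The job

The pottery wheel's control box on the bench stands open with the green tub in the way of its door. Stand the tub upright, wholly on the round plywood bat, then push the door gently shut, without slamming it, until it clicks home on its catch and stays there by itself, and only then flip the toggle on top of the box over to its other side. Leave everything else where it is.

Things in the scene. Friction and masses are not known exactly. Their poses are not given: they have to be found in the camera images.
- tub_centre (a point): Green plastic tub with a twist cap, loose, standing on the bench inside the swing of the door. 140 mm tall in all: body 62 mm diameter up to 104 mm, cap 58 mm diameter from 108 to 140 mm. About 0.25 to 0.5 kg. The point is its centre, 70 mm above its underside; z is its upright axis.
- bat_top (a point): Round plywood bat, 140 mm diameter, 15 mm thick, fixed flat on the bench. The point is the centre of its top face. (The square terracotta piece near it, about as large, is a tile and not the place for the tub.)
- hinge (a point): Grey steel control box, 140 mm deep, 190 wide, 155 tall, fixed on the bench, turned up to 0.2 rad. The point is on the door's vertical hinge line, level with the door's top edge (150 mm above the bench), in the plane of the box's front and of the shut door's inner face. Axes are the box's: x from its open front to its back (away from the robot), y along its front to the left, z up. The hinge is at the left end.
- door (a joint): Door angle in rad: 0 is shut and seated, growing as it swings out towards the robot. At angle A the door runs from the hinge in the box-frame direction (-sin A, -cos A). Starts 1.15 to 1.4, stays where left. A sprung roller catch resists from 0.09 to 0.04 rad (some 7 N at the free edge) and pushes the door back out if let go there; past 0.04 it draws the door in to 0 and holds it.
- door_face (a point): The door is a flat panel 180 mm wide, 12 mm thick, from 15 to 150 mm above the bench. The point is on its outer face, 150 mm from the hinge line, 115 mm above the bench: a good place to push. Its -x axis is the face's outward normal, which at door angle A is (-cos A, sin A) in the box frame. A black pull, 16 mm wide, stands 10 mm off the face below it, 25 to 71 mm above the bench.
- toggle (a joint): Angle of the black toggle on the box top in rad: 0 as found (leaning 0.5 rad towards the front of the box), 1.0 when flipped over to lean 0.5 rad towards the back. It turns about the box's y axis and is over-centre: it springs back to 0 if let go before 0.5 and snaps on to 1.0 beyond. About 3 N at mid-length flips it.
- toggle_pivot (a point): Pivot of the toggle, 165 mm above the bench, 50 mm behind the front of the box and 40 mm from the hinge line towards the free edge. Axes are the box's.
- toggle_tip (a point): Tip of the toggle, 70 mm from its pivot; the toggle is a 10 mm bar with a paddle 20 mm wide (across), 11 mm thick and 32 mm long at its end. It stands on a low black plate 46 by 36 mm, 10 mm high.
- mug_centre (a point): Speckled stoneware mug, 76 mm diameter, 90 mm tall, its centre at half height. Leave it alone.
- rib_centre (a point): Flat teak rib, 110 by 50 by 7 mm, lying on the bench. Leave it alone.
- pintool_centre (a point): Steel pin tool, 160 mm long, 11 mm square handle, lying on the bench; centre of its handle. Leave it alone.
- jar_centre (a point): Glass jar with a white lid, 64 mm diameter, 90 mm tall, its centre. Leave it alone.
- bowl_centre (a point): Terracotta bowl, 120 mm across the rim, 55 mm tall, its centre. Leave it alone.
Not all that is in view belongs to the job. What is meant by the part that bears tub_centre is not yellow, and is the smaller of those in its own colour. Leave any purple look-alike of the part that bears hinge alone.

How it is judged:
On the way, in this order (a step that is already met when the one before it is completed fails the run):
1. the tub stands upright and released, wholly on the round bat (horizontal distance between tub_centre and bat_top below 0.042 m and angle between tub_centre's own z axis and vertical below 0.1 rad and z of tub_centre in the frame of bat_top between 0.062 and 0.076 m and contact force between tub and the fingers below 0.3 N), for 0.2 s.
2. the door is shut and seated on its catch (value of joint door below 0.03 rad), for 0.3 s.
3. the toggle is flipped over to the back (value of joint toggle above 0.8 rad), for 0.2 s.
At the end, for the whole second after the job is handed in: The tub stands upright (within 0.1 rad), released and at rest on the round bat, its axis within 42 mm of the bat's centre; the door is seated (under 0.03 rad) with no hand on it; the toggle is over (above 0.8 rad) (all of step 1 and value of joint door below 0.03 rad and value of joint toggle above 0.8 rad and contact force between door and the fingers below 0.3 N and linear speed of tub below 0.02 m/s); the robot touches nothing.
It fails at once if the toggle is flipped while the door is not shut (value of joint toggle above 0.55 rad and value of joint door above 0.06 rad).
It fails at once if the door is slammed: before it reaches its catch it closes faster than 2 rad/s (velocity of joint door below -2 rad/s and value of joint door above 0.12 rad).
It fails at once if the tub is tipped over (angle between tub_centre's own z axis and vertical above 0.6 rad).
It fails at once if a bystander is shifted by more than 30 mm (distance of any of mug_centre, rib_centre, pintool_centre, jar_centre, bowl_centre from where it was at the start of the episode above 0.03 m).
It also fails if it takes over 61 s, if anything falls off the work surface, if the arm or the gripper's body presses on something with over 40 N, if the wrist force passes 120 N, or if a joint passes its speed limit or range.

### The arm

A 6-joint arm with a two-finger parallel gripper is mounted at the origin on the work surface. World frame = base frame: x ahead of the robot, y to its left, z up, the work surface at z = 0. Lengths are in m, angles in rad, forces in N, time in s.
With the tool pointing down it reaches from about 0.25 to 0.775 m from the base axis. Payload 4 kg.
Tool frame: the origin (TCP) lies midway between the tips of the shut fingers; the grasp point (between the pads) lies robot.tcp_to_grasp behind it (robot.tcp_to_grasp is the distance from the TCP to the grasp point, in m); y points along the fingers, x is the direction in which the jaws open and shut, and the axes are right-handed (so a half turn about y gives the same grasp; the last joint's range is limited). The gripper opens to 94 mm and grips with 3 to 60 N. Pads are 16 mm wide; open, the fingers measure 119 mm over their backs; the gripper's body (75 mm by 177 mm) begins 78 mm behind the grasp point.
Start: joints at [-1.316, 0.087, 1.371, -0, 1.684, -0.103], TCP at [0.193, -0.515, 0.206] pointing down, gripper open.
Joint ranges: [-3.1, 3.1], [-0.76, 2.03], [0.27, 2.55], [-1.08, 4.22], [0.17, 2.65], [-2.57, 2.57]. Speed limits (rad/s): [2.79, 2.79, 3.14, 3.14, 3.14, 3.14].

### API

Orientations are given as [roll, pitch, yaw] about the fixed x, y, z axes, in that order (R = Rz(yaw) Ry(pitch) Rx(roll)).
In Python, from bench import robot gives the robot as it stands.
- The arm moves only by the tool arm_command, never from a script. Its argument "series" is text: rows parted by semicolons, each of 7 numbers parted by spaces: the turn, a rotation vector about the tool's x, y, z in rad, then the shift along the tool's x, y, z in m, then the finger opening in m, from 0 to 0.094. A call has 1 to 12 rows; each row shifts and turns the pose as measured when the row begins, along the tool's axes as they then stand; what a row does not reach is not made up. A row lasts 1/10 s, in which the tool goes at most 50 mm and 8.59 degrees, less where a joint would pass 70% of its speed; a pose out of reach is approached as far as the arm can. A call with a gripper value outside its range is refused whole. The fingers move at their own pace and stop on an object; the grip force is fixed at half the most. Time passes only in rows, so rows that do not move let the fingers close. It gives the time, the measured TCP pose, the force and the opening at its end, in the units of the state.
- robot.get_obs(): the state, without advancing time (a new reading comes with each control period).
- robot.snapshot(name): name is "scene" or "top"; returns the picture (400x640x3 uint8, blue, green, red); there is no depth.
- robot.camera_params(name): a dict with "fx", "fy", "cx", "cy" (pixels), "extrinsics" (4x4, takes a point from camera to world coordinates). Camera axes: x right, y up, looking along -z (the intrinsics and any distortion apply to the point x, -y, -z); pixel columns grow to the right and rows downward; lengths in m; the calibration is good to about 2 mm. A picture is of the moment at which its call begins. camera_params takes no time and is no camera call.
- robot.close_job(): hands the job in, once; it reports no verdict.
Trained networks look in the newest picture that a camera, given by its name, has taken for a name from the list of things; names that differ only in an ending like _2 or _b are one class to them, and where a whole thing is asked for, a point or a joint stands for the part that bears it (a point fixed in the world has none). Each returns a list of dicts, best first, with "score" (0 to 1); they miss things now and then, are a little off and sometimes report something else, mostly with a low value. They report only what shows in the picture. A call takes as long as a camera call. They do not tell look-alikes from the thing itself.
- robot.spot_in(camera, target): "centre" ([x, y, z] in m, in the coordinates of the camera as it stood for that picture, good to about 4 mm: the middle of the surface that is visible of it).
The state is a dict: "time": time; "joint_positions": joint angles; "qvel": joint speeds; "joint_torque": joint torques, N m; "tool_pos": TCP position; "ee_rot": TCP orientation; "wrist_force": force on the tool from outside, world axes, zero at the start; "wrist_torque": the same for the moment, N m; "width": finger opening in m.
Only numpy, scipy, OpenCV 4.12 (cv2) and the standard library are available. Lean on these libraries where they do the work, as an engineer would, in place of code of your own. Each camera call takes 0.05 s, during which the arm holds its last target.

## Working session

There is one attempt and no reset: what is moved stays moved. The work goes in short steps, Python scripts to look and compute and a tool call to move; the robot and the scene stay as the last step left them, time stands still between calls to the robot, and variables do not carry over. Pictures are saved under pics/ and viewed, and the job is handed in when it is done.

Besides the shell and the picture viewer there is one more tool, called after "Request:" by a JSON object that holds its "name" and its "arguments". arm_command: Moves the arm, as the interface text tells. Its arguments: {"type":"object","properties":{"series":{"type":"string"}},"required":["series"]}

```bash
mkdir -p pics; ls; python3 - <<'E'
from bench import robot
import cv2
for n in("scene","top"):
    cv2.imwrite(f"pics/{n}0.png",robot.snapshot(n))
    p=robot.camera_params(n);print({k:(v.tolist() if hasattr(v,'tolist') else v) for k,v in p.items()})
print(robot.get_obs());print(robot.tcp_to_grasp)
E
```

```text
pics
{'fx': 513.454321560648, 'fy': 513.454321560648, 'cx': 314.3096404980421, 'cy': 203.19904591481557, 'extrinsics': [[-0.4711848548012311, -0.7521614570128439, 0.4606929293903463, 1.0914835409900714], [0.8820330415800013, -0.40086083075523754, 0.2476455287853033, 0.3184597269663517], [-0.0015956713553917537, 0.5230332082674451, 0.8523108100231915, 1.3632760741145362], [0.0, 0.0, 0.0, 1.0]]}
{'fx': 410.5724023858203, 'fy': 410.5724023858203, 'cx': 315.7548666254217, 'cy': 205.4983462681221, 'extrinsics': [[0.01993939920937684, 0.9931276395789681, -0.11532524382578252, 0.3129785435600749], [-0.9997953074796299, 0.019410490225772233, -0.005707539829706919, -0.0484814173957963], [-0.0034297960408146357, 0.11541544252612947, 0.993311387292835, 1.3069808589650935], [0.0, 0.0, 0.0, 1.0]]}
{'time': 0.1, 'joint_positions': array([-1.31608545e+00,  8.78919637e-02,  1.37208529e+00, -1.80271783e-05,
        1.68361467e+00, -1.03083869e-01]), 'qvel': array([-0.00139266, -0.00018386, -0.00422343,  0.00029728,  0.00044228,
       -0.00131985]), 'joint_torque': array([ 2.99439300e-03, -3.41248548e+01, -3.03303516e+01,  7.20211607e-02,
        3.03541089e-02, -8.94115306e-05]), 'tool_pos': array([ 0.19248779, -0.51468798,  0.20442434]), 'ee_rot': array([-1.57060842,  0.0019905 , -1.21300341]), 'wrist_force': array([-0.70869432,  0.27805253,  0.21507212]), 'wrist_torque': array([0.01387342, 0.00487479, 0.00714728]), 'width': 0.0942621484624403}
0.0188
```

View pics/scene0.png

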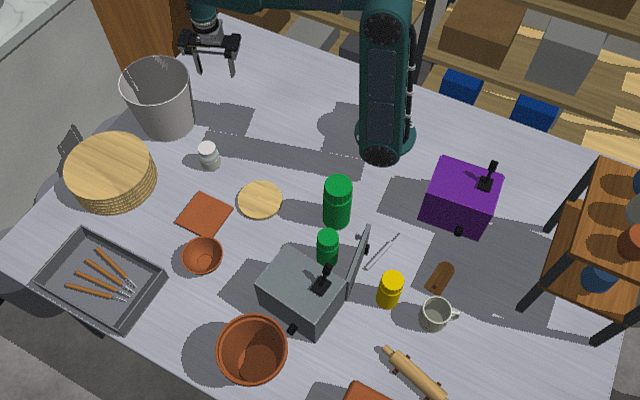

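View pics/top0.png

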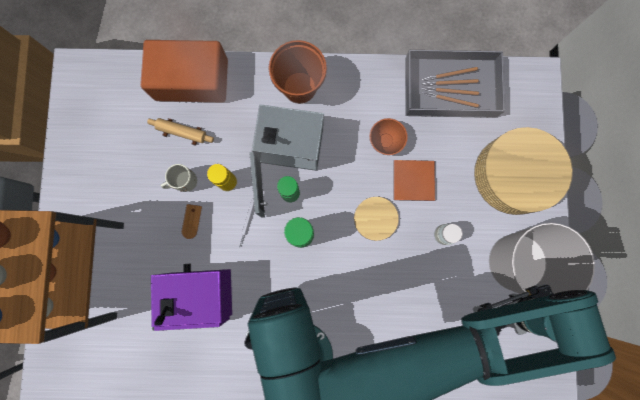

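```bash
cat > h.py <<'E'
from bench import robot
import numpy as np, cv2
from scipy.spatial.transform import Rotation as R
def spots(cam,t):
    E=np.array(robot.camera_params(cam)["extrinsics"]);P=robot.camera_params(cam)
    out=[]
    for d in robot.spot_in(cam,t):
        c=np.array(d["centre"]);w=E[:3,:3]@c+E[:3,3]
        px=(P['cx']+P['fx']*c[0]/-c[2],P['cy']+P['fy']*-c[1]/-c[2])
        out.append((round(d["score"],2),w.round(4),np.round(px,0)))
    return out
def ray(cam,u,v,z):
    P=robot.camera_params(cam);E=np.array(P["extrinsics"])
    d=E[:3,:3]@np.array([(u-P['cx'])/P['fx'],-(v-P['cy'])/P['fy'],-1.]);o=E[:3,3]
    return o+d*(z-o[2])/d[2]
def proj(cam,w):
    P=robot.camera_params(cam);E=np.array(P["extrinsics"])
    c=E[:3,:3].T@(np.array(w)-E[:3,3]);return np.array([P['cx']+P['fx']*c[0]/-c[2],P['cy']+P['fy']*c[1]/c[2]])
def st():
    o=robot.get_obs();r=R.from_euler('xyz',o['ee_rot']);return o,o['tool_pos'],r.as_matrix()
E
python3 - <<'E'
from h import *
for c in("scene","top"):
  for t in ("tub_centre","bat_top","hinge","door_face","toggle_tip"):
    print(c,t)
    try:
      for s in spots(c,t):print("   ",*s)
    except Exception as e:print(e)
E
```

```text
scene tub_centre
    0.95 [0.4013 0.0177 0.1465] [337. 202.]
    0.8 [0.5232 0.0496 0.1239] [326. 245.]
    0.66 [0.5532 0.2491 0.1278] [390. 286.]
    0.51 [0.6282 0.105  0.2115] [327. 272.]
scene bat_top
    0.77 [ 0.4333 -0.2241  0.0178] [260. 200.]
    0.35 [ 0.397  -0.4293  0.0633] [209. 158.]
scene hinge
    0.89 [0.229  0.3211 0.1557] [462. 197.]
    0.61 [0.6721 0.0716 0.1517] [307. 291.]
scene door_face
    0.69 [0.1067 0.2977 0.1524] [468. 163.]
    0.61 [0.5125 0.143  0.1318] [360. 255.]
scene toggle_tip
    0.56 [0.6297 0.1017 0.211 ] [326. 272.]
top tub_centre
    0.87 [0.531  0.2372 0.1375] [220. 175.]
    0.71 [0.4955 0.0358 0.1391] [289. 189.]
    0.59 [0.3684 0.004  0.1898] [298. 232.]
top bat_top
    0.86 [ 0.4295 -0.2299  0.0173] [375. 217.]
top hinge
    0.91 [0.6304 0.0588 0.1491] [282. 142.]
    0.82 [0.1829 0.2967 0.1576] [191. 298.]
top door_face
    0.71 [0.1072 0.3013 0.1473] [189. 326.]
    0.7 [0.4975 0.1344 0.1324] [255. 188.]
top toggle_tip
    0.7 [ 0.38   -0.4343  0.0911] [448. 233.]
    0.54 [0.5036 0.1302 0.1352] [257. 186.]
    0.52 [0.6191 0.0972 0.2224] [266. 139.]
```

The small green tub inside the door swing, at top-view (289,189), is ours. The larger green one at (298,232) is a look-alike, as are the yellow tub and the purple box. Next I'll refine the box pose.

```bash
python3 - <<'E'
import cv2
a=cv2.imread("pics/top0.png")[95:255,230:430];cv2.imwrite("pics/topc.png",cv2.resize(a,None,fx=4,fy=3.75 if 0 else 3.7,interpolation=cv2.INTER_CUBIC)[:600,:800])
a=cv2.imread("pics/scene0.png")[160:350,230:430];cv2.imwrite("pics/scenec.png",cv2.resize(a,None,fx=3,fy=3,interpolation=cv2.INTER_CUBIC))
E
```

```text
(no output)
```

View pics/topc.png

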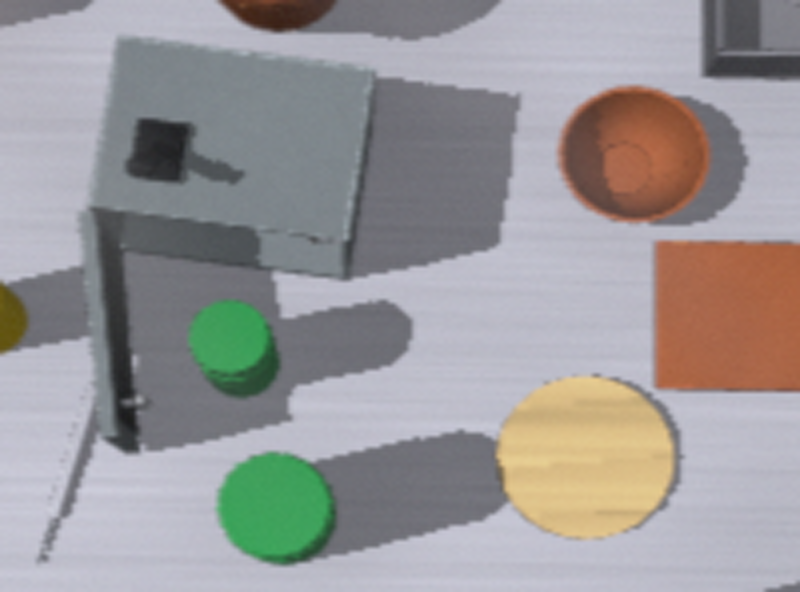

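View pics/scenec.png

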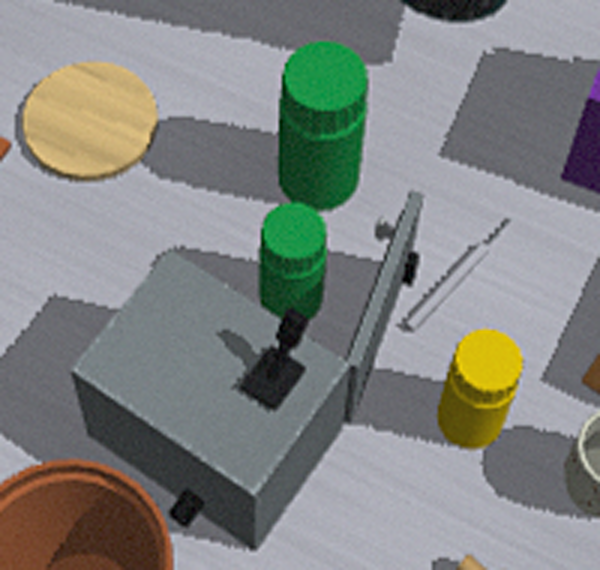

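```bash
python3 - <<'E'
from h import *
from scipy.optimize import least_squares
T=lambda u,v:(230+u/4,95+v/3.7); S=lambda u,v:(230+u/3,160+v/3)
top={'bl':T(118,36),'br':T(375,72),'fr':T(346,238),'fl':T(95,207)}
sc={'fl':S(350,362),'fr':S(175,250),'br':S(76,372),'bl':S(256,490)}
off={'fl':(0,95),'fr':(0,-95),'br':(140,-95),'bl':(140,95)}
for c,D in(("top",top),("scene",sc)):
    print(c,{k:ray(c,*v,.155)[:2].round(4) for k,v in D.items()})
def w(p,k):
    c,s=np.cos(p[2]),np.sin(p[2]);x,y=np.array(off[k])/1000;return [p[0]+c*x-s*y,p[1]+s*x+c*y,.155]
def res(p,cs):
    return np.concatenate([(proj(c,w(p,k))-v)*(1 if c=="top" else 1) for c,D in cs for k,v in D.items()])
for cs in([("top",top)],[("scene",sc)],[("top",top),("scene",sc)]):
    r=least_squares(res,[.58,.06,-.15],args=(cs,));print(r.x.round(4),abs(r.fun).max(), 'FL',np.round(w(r.x,'fl'),4))
# door edges top
for n,q in {'hinge_out':T(84,208),'free_in':T(122,437),'free_out':T(103,430)}.items(): print(n,ray("top",*q,.15).round(4))
for n,q in {'free':S(420,193),'free2':S(411,190),'h':S(348,367)}.items(): print(n,ray("scene",*q,.15).round(4))
# tub cap centre, bat
print('cap top',ray("top",*T(230,338),.14),ray("scene",*S(294,231),.14))
print('bigcap',ray("top",*T(276,507),.19))
print('bat',ray("top",*T(588,457),.015),ray("scene",*S(91,120),.015))
print('tile near', ray("top",*T(655,388),.01))
E
```

```text
top {'bl': array([0.7386, 0.1276]), 'br': array([ 0.7128, -0.0597]), 'fr': array([ 0.5798, -0.0413]), 'fl': array([0.6009, 0.1392])}
scene {'fl': array([0.6025, 0.1477]), 'fr': array([ 0.58  , -0.0346]), 'br': array([ 0.7188, -0.0512]), 'bl': array([0.7374, 0.1299])}
[ 0.5886  0.0499 -0.1207] 1.7321780853970097 FL [0.6    0.1442 0.155 ]
[ 0.5899  0.0559 -0.1182] 1.693282183787403 FL [0.6011 0.1502 0.155 ]
[ 0.5892  0.0532 -0.1193] 2.8912424149352205 FL [0.6005 0.1475 0.155 ]
hinge_out [0.6012 0.1479 0.15  ]
free_in [0.4226 0.1142 0.15  ]
free_out [0.4277 0.1279 0.15  ]
free [0.424  0.1304 0.15  ]
free2 [0.425  0.1219 0.15  ]
h [0.6053 0.1476 0.15  ]
cap top [0.50233803 0.04062529 0.14      ] [0.50695359 0.0456888  0.14      ]
bigcap [0.36917392 0.00203417 0.19      ]
bat [ 0.42542815 -0.2350577   0.015     ] [ 0.43099802 -0.22611122  0.015     ]
tile near [ 0.4864616  -0.28889846  0.01      ]
```

Request:
{"name": "arm_command", "arguments": {"series": "0 0.0935 0 0 -0.045 0 0.094; 0 0.0935 0 0 -0.045 0 0.094; 0 0 0 0 0 0 0.094"}}

```text
time: 0.9
tool_pos: [0.1918, -0.512, 0.2925]
ee_rot: [-1.572, 0.012, -1.407]
wrist_force: [0.1, -0.1, 1.1]
width: 0.0936
```

```bash
cat >> h.py <<'E'
def delta(target):
    o,p,M=st();d=M.T@(np.array(target)-p)
    print("t",round(o['time'],2),"pos",p.round(4),"rot",o['ee_rot'].round(3),"F",o['wrist_force'].round(1),"w",round(o['width'],4),"tool delta",d.round(4),"rows",np.linalg.norm(d)/.05);return d
E
python3 -c "
from h import *
delta([.504,.043,.28])"
```

```text
t 0.9 pos [ 0.1918 -0.512   0.2925] rot [-1.572  0.012 -1.407] F [ 0.1 -0.1  1.1] w 0.0936 tool delta [-0.4966  0.0182  0.3984] rows 12.738391508585668
```

Request:
{"name": "arm_command", "arguments": {"series": "0 0 0 -0.034 0 0.027 0.094; 0 0 0 -0.034 0 0.027 0.094; 0 0 0 -0.034 0 0.027 0.094; 0 0 0 -0.034 0 0.027 0.094; 0 0 0 -0.034 0 0.027 0.094; 0 0 0 -0.034 0 0.027 0.094; 0 0 0 -0.034 0 0.027 0.094; 0 0 0 -0.034 0 0.027 0.094; 0 0 0 -0.034 0 0.027 0.094; 0 0 0 -0.034 0 0.027 0.094; 0 0 0 -0.034 0 0.027 0.094; 0 0 0 -0.034 0 0.027 0.094"}}

```text
time: 2.1
tool_pos: [0.4498, -0.0436, 0.2878]
ee_rot: [-1.575, 0.017, -1.411]
wrist_force: [0.5, 0.3, -0.6]
width: 0.094
```

```bash
python3 -c "
from h import *
delta([.504,.043,.28])"
```

```text
t 2.1 pos [ 0.4498 -0.0436  0.2878] rot [-1.575  0.017 -1.411] F [ 0.5  0.3 -0.6] w 0.094 tool delta [-0.0767  0.0089  0.0673] rows 2.0497422742731377
```

Request:
{"name": "arm_command", "arguments": {"series": "0 0 -0.017 -0.026 0 0.023 0.094; 0 0 0 -0.026 0.005 0.023 0.094; 0 0 0 -0.026 0.005 0.023 0.094; 0 0 0 0 0 0 0.094; 0 0 0 0 0 0 0.094"}}

```text
time: 2.6
tool_pos: [0.5071, 0.0539, 0.2726]
ee_rot: [-1.58, 0.001, -1.398]
wrist_force: [-0.1, 0.2, -0.2]
width: 0.0938
```

```bash
python3 -c "
from h import *
delta([.504,.043,.28])
for n in('scene','top'):
    im=robot.snapshot(n);q=proj(n,st()[1]);print(n,q)
    x,y=int(q[0]),int(q[1]);a=im[max(0,y-80):y+80,x-100:x+100];print(max(0,y-80),x-100)
    cv2.imwrite(f'pics/{n}1.png',cv2.resize(a,None,fx=3.5,fy=3.5))
"
```

```text
t 2.6 pos [0.5071 0.0539 0.2726] rot [-1.580e+00  1.000e-03 -1.398e+00] F [-0.1  0.2 -0.2] w 0.0938 tool delta [ 0.0102 -0.0074 -0.005 ] rows 0.26996025298562976
scene [332.01671854 213.25375374]
133 232
top [278.96826265 176.10777931]
96 178
```

View pics/scene1.png

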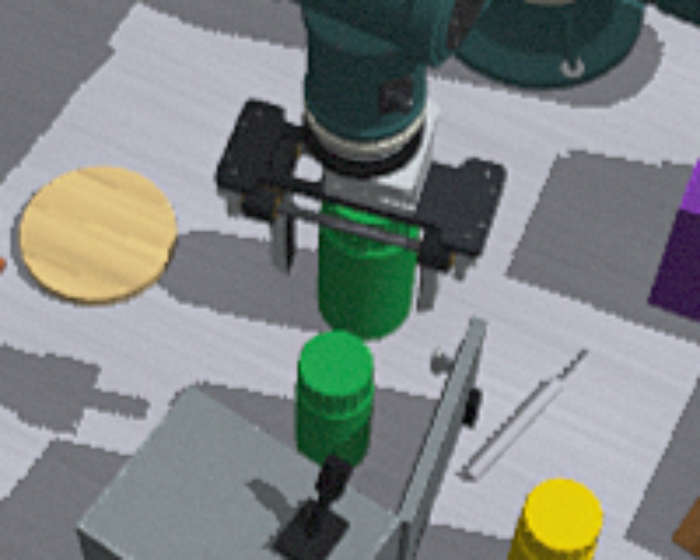

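View pics/top1.png

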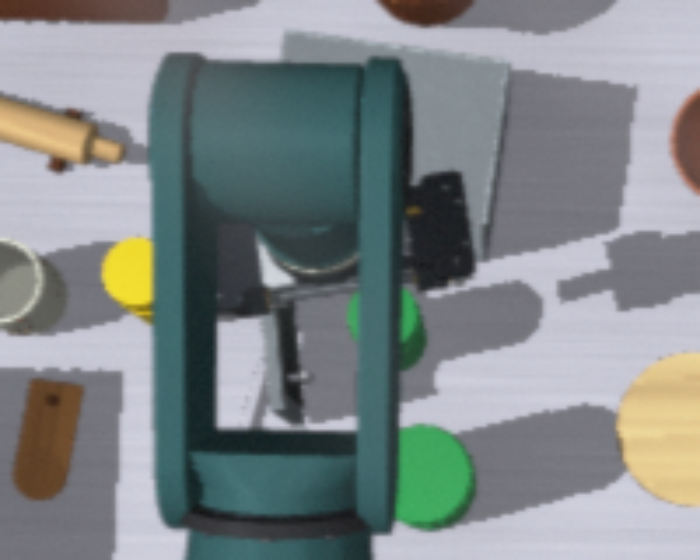

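Request:
{"name": "arm_command", "arguments": {"series": "0.009 0 0 0.0105 0 -0.004 0.094; 0 0 0 0 0.03 0 0.094; 0 0 0 0 0 0 0.094"}}

```text
time: 3.0
tool_pos: [0.5037, 0.0372, 0.2435]
ee_rot: [-1.567, -0.001, -1.405]
wrist_force: [-0.4, -0.0, -1.4]
width: 0.0939
```

```bash
python3 -c "
from h import *
delta([.505,.043,.07])"
```

```text
t 3.0 pos [0.5037 0.0372 0.2435] rot [-1.567e+00 -1.000e-03 -1.405e+00] F [-0.4 -0.  -1.4] w 0.0939 tool delta [-0.0058  0.1735  0.0016] rows 3.4717669580461465
```

Request:
{"name": "arm_command", "arguments": {"series": "0 0 0 -0.005 0.02 0.001 0.094; 0 0 0 0 0.03 0 0.094; 0 0 0 0 0 0 0.094"}}

```text
time: 3.3
tool_pos: [0.5048, 0.0379, 0.1977]
ee_rot: [-1.559, -0.004, -1.411]
wrist_force: [-0.3, -0.1, 0.1]
width: 0.094
```

```bash
python3 -c "
from h import *
delta([.505,.043,.07])"
```

```text
t 3.3 pos [0.5048 0.0379 0.1977] rot [-1.559 -0.004 -1.411] F [-0.3 -0.1  0.1] w 0.094 tool delta [-0.0056  0.1277 -0.0005] rows 2.5569448789008833
```

Request:
{"name": "arm_command", "arguments": {"series": "-0.012 0 0 -0.006 0.02 0 0.094; 0 0 0 0 0.03 0 0.094; 0 0 0 0 0.03 0 0.094; 0 0 0 0 0.03 0 0.094; 0 0 0 0 0.018 0 0.094; 0 0 0 0 0 0 0.094; 0 0 0 0 0 0 0.094"}}

```text
time: 4.0
tool_pos: [0.5113, 0.0418, 0.0752]
ee_rot: [-1.554, -0.008, -1.415]
wrist_force: [0.4, 0.3, 0.1]
width: 0.094
```

```bash
python3 -c "
from h import *
delta([.505,.043,.07])
cv2.imwrite('pics/s2.png',robot.snapshot('scene')[140:340,220:440].repeat(3,0).repeat(3,1))"
```

```text
t 4.0 pos [0.5113 0.0418 0.0752] rot [-1.554 -0.008 -1.415] F [0.4 0.3 0.1] w 0.094 tool delta [-0.0022  0.0051 -0.0062] rows 0.16548125623927906
```

View pics/s2.png

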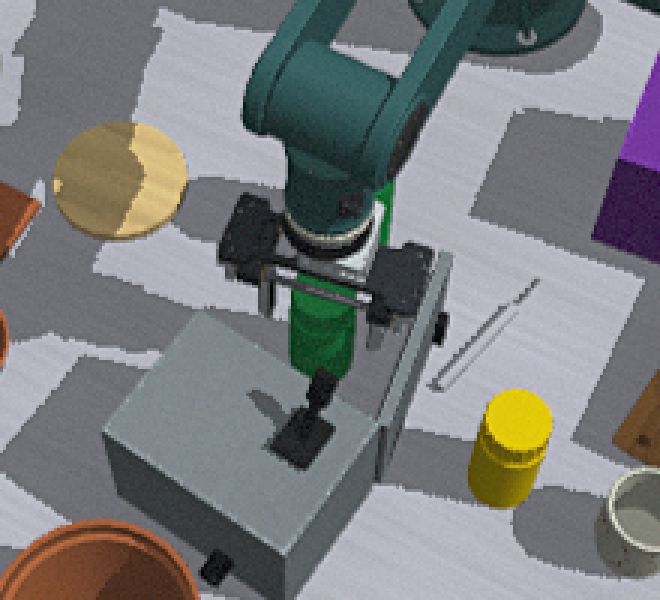

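The fingers straddle the small tub evenly (finger tips at about 265 and 375 px, tub middle at 322 px). I'll level the tool and close.

Request:
{"name": "arm_command", "arguments": {"series": "-0.017 0 0 -0.002 0.003 -0.006 0.094; 0 0 0 0 0 0 0.094; 0 0 0 0 0 0 0.05; 0 0 0 0 0 0 0.05; 0 0 0 0 0 0 0.05; 0 0 0 0 0 0 0.05; 0 0 0 0 0 0 0.05; 0 0 0 0 0 0 0.05"}}

```text
time: 4.85
tool_pos: [0.5084, 0.0425, 0.0777]
ee_rot: [-1.563, -0.01, -1.415]
wrist_force: [0.4, -0.6, 0.0]
width: 0.0616
```

Request:
{"name": "arm_command", "arguments": {"series": "0 0 0 0 -0.01 0 0.05; 0 0 0 0 -0.02 0 0.05; 0 0 0 0 -0.02 0 0.05; 0 0 0 0 -0.02 0 0.05; 0 0 0 0 0 0 0.05; 0 0 0 0 0 0 0.05"}}

```text
time: 5.45
tool_pos: [0.5037, 0.0441, 0.146]
ee_rot: [-1.575, -0.006, -1.415]
wrist_force: [-1.1, -0.0, -3.7]
width: 0.0613
```

```bash
python3 -c "
from h import *
delta([.430,-.230,.145])"
```

```text
t 5.45 pos [0.5037 0.0441 0.146 ] rot [-1.575 -0.006 -1.415] F [-1.1 -0.  -3.7] w 0.0613 tool delta [ 0.2592  0.003  -0.1154] rows 5.675910639832716
```

Request:
{"name": "arm_command", "arguments": {"series": "0 0 0 0.015 0 -0.007 0.05; 0 0 0 0.026 0 -0.0115 0.05; 0 0 0 0.026 0 -0.0115 0.05; 0 0 0 0.026 0 -0.0115 0.05; 0 0 0 0.026 0 -0.0115 0.05; 0 0 0 0.026 0 -0.0115 0.05; 0 0 0 0.026 0 -0.0115 0.05; 0 0 0 0.026 0 -0.0115 0.05; 0 0 0 0.026 0 -0.0115 0.05; 0 0 0 0.015 0 -0.007 0.05; 0 0 0 0 0 0 0.05; 0 0 0 0 0 0 0.05"}}

```text
time: 6.65
tool_pos: [0.4241, -0.2117, 0.1275]
ee_rot: [-1.602, 0.013, -1.412]
wrist_force: [0.7, -0.4, -3.0]
width: 0.0615
```

```bash
python3 -c "
from h import *
delta([.430,-.230,.095])
print(st()[2].round(3))
for n in('scene','top'):
    cv2.imwrite(f'pics/{n}3.png',robot.snapshot(n))"
```

```text
t 6.65 pos [ 0.4241 -0.2117  0.1275] rot [-1.602  0.013 -1.412] F [ 0.7 -0.4 -3. ] w 0.0615 tool delta [0.0195 0.0321 0.004 ] rows 0.7553881479746757
[[ 0.158 -0.032  0.987]
 [-0.987  0.008  0.159]
 [-0.013 -0.999 -0.031]]
```

View pics/scene3.png

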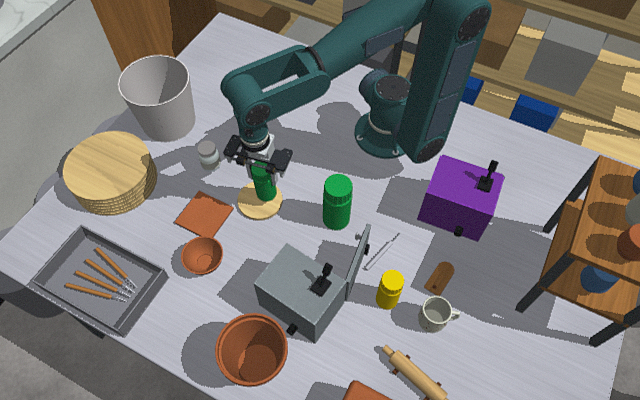

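View pics/top3.png

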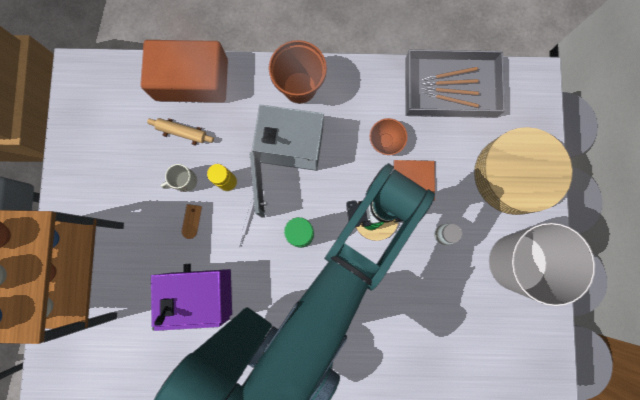

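Request:
{"name": "arm_command", "arguments": {"series": "0.02 0 -0.007 0.01 0 0.002 0.05; 0.011 0 -0.006 0.01 0 0.002 0.05; 0 0 0 0 0 0 0.05; 0 0 0 0 0.01 0 0.05; 0 0 0 0 0.01 0 0.05; 0 0 0 0 0 0 0.05"}}

```text
time: 7.35
tool_pos: [0.433, -0.2296, 0.1056]
ee_rot: [-1.567, -0.001, -1.406]
wrist_force: [-0.7, -0.2, -3.8]
width: 0.0612
```

```bash
python3 -c "
from h import *
delta([.430,-.230,.095])
print(st()[2].round(3))"
```

```text
t 7.35 pos [ 0.433  -0.2296  0.1056] rot [-1.567e+00 -1.000e-03 -1.406e+00] F [-0.7 -0.2 -3.8] w 0.0612 tool delta [-0.0001  0.0106 -0.0031] rows 0.2207605555719296
[[ 0.164  0.003  0.986]
 [-0.986 -0.001  0.164]
 [ 0.001 -1.     0.003]]
```

Request:
{"name": "arm_command", "arguments": {"series": "0 0 0 0 0.006 -0.002 0.05; 0 0 0 0 0.004 0 0.05; 0 0 0 0 0.003 0 0.05; 0 0 0 0 0 0 0.05"}}

```text
time: 7.75
tool_pos: [0.4311, -0.2298, 0.0928]
ee_rot: [-1.567, -0.002, -1.406]
wrist_force: [-0.0, 0.1, -2.6]
width: 0.0613
```

Contact is just beginning (the load has dropped from -3.8 to -2.6 N).

Request:
{"name": "arm_command", "arguments": {"series": "0 0 0 0 0.002 0 0.05; 0 0 0 0 0.001 0 0.05; 0 0 0 0 0 0 0.05"}}

```text
time: 8.05
tool_pos: [0.4317, -0.2301, 0.0926]
ee_rot: [-1.565, -0.003, -1.405]
wrist_force: [0.5, -0.3, -3.7]
width: 0.0619
```

Request:
{"name": "arm_command", "arguments": {"series": "0 0 0 0 0.003 0 0.05; 0 0 0 0 0.002 0 0.05; 0 0 0 0 0 0 0.05"}}

```text
time: 8.35
tool_pos: [0.4326, -0.2303, 0.0929]
ee_rot: [-1.562, -0.005, -1.405]
wrist_force: [-0.6, -0.8, -3.4]
width: 0.0617
```

Request:
{"name": "arm_command", "arguments": {"series": "0 0 0 0 0.006 0 0.05; 0 0 0 0 0 0 0.05"}}

```text
time: 8.55
tool_pos: [0.4344, -0.232, 0.0933]
ee_rot: [-1.558, -0.011, -1.405]
wrist_force: [0.7, -0.1, -3.7]
width: 0.0612
```

```bash
python3 -c "
from h import *
delta([.430,-.230,.095])
cv2.imwrite('pics/s4.png',robot.snapshot('scene')[110:260,180:340].repeat(4,0).repeat(4,1))
for i in range(4): print(robot.get_obs()['wrist_force'])"
```

```text
t 8.55 pos [ 0.4344 -0.232   0.0933] rot [-1.558 -0.011 -1.405] F [ 0.7 -0.1 -3.7] w 0.0612 tool delta [-0.0026 -0.0018 -0.004 ] rows 0.1024268676987339
[ 0.09097877 -0.79586188 -2.63502149]
[ 0.09097877 -0.79586188 -2.63502149]
[ 0.09097877 -0.79586188 -2.63502149]
[ 0.09097877 -0.79586188 -2.63502149]
```

View pics/s4.png

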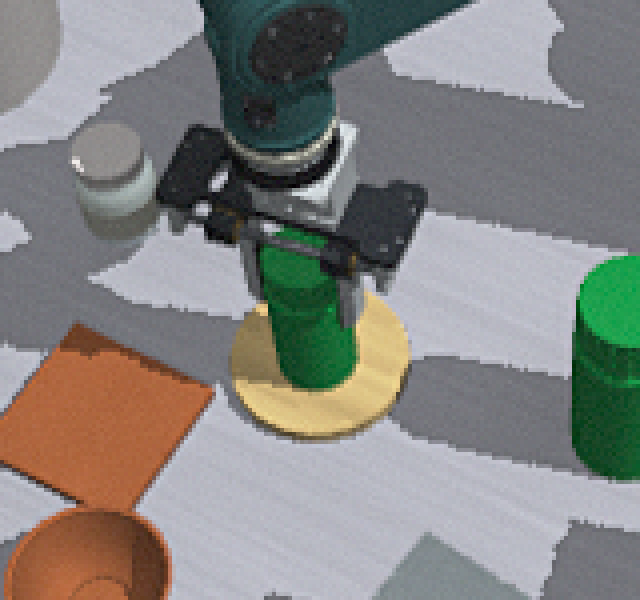

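Request:
{"name": "arm_command", "arguments": {"series": "0 0 0 0 0 0 0.066; 0 0 0 0 0 0 0.07; 0 0 0 0 0 0 0.08; 0 0 0 0 0 0 0.094; 0 0 0 0 0 0 0.094; 0 0 0 0 0 0 0.094"}}

```text
time: 9.2
tool_pos: [0.4347, -0.2321, 0.0908]
ee_rot: [-1.558, -0.01, -1.405]
wrist_force: [-0.3, -1.4, 0.8]
width: 0.0934
```

```bash
python3 -c "
from h import *
delta([.430,-.230,.095])
cv2.imwrite('pics/s5.png',robot.snapshot('scene')[110:260,180:340].repeat(4,0).repeat(4,1))"
```

```text
t 9.2 pos [ 0.4347 -0.2321  0.0908] rot [-1.558 -0.01  -1.405] F [-0.3 -1.4  0.8] w 0.0934 tool delta [-0.0028 -0.0043 -0.0042] rows 0.13341152186837568
```

View pics/s5.png

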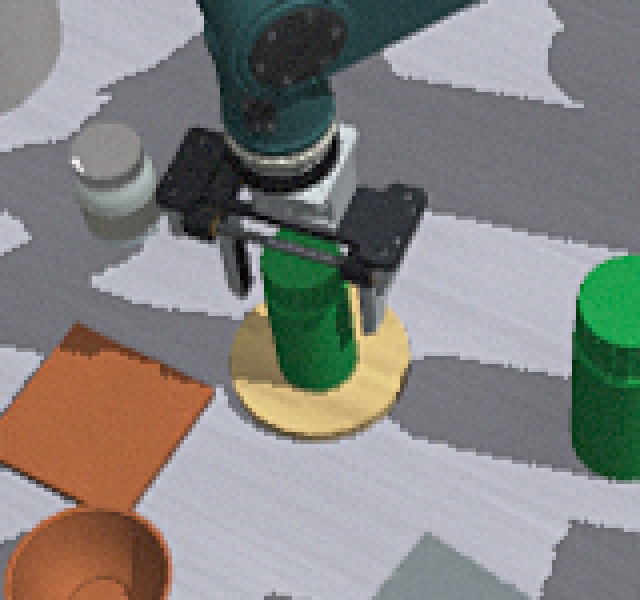

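The tub is released and upright, with its base well inside the bat. Retreating upward.

Request:
{"name": "arm_command", "arguments": {"series": "0 0 0 0 -0.03 0 0.094; 0 0 0 0 -0.04 0 0.094; 0 0 0 0 -0.05 0 0.094; 0 0 0 0 -0.05 0 0; -0.01 0 0.01 0 -0.01 0 0; 0 0 0 0 0 0 0"}}

```text
time: 9.85
tool_pos: [0.4308, -0.2297, 0.2749]
ee_rot: [-1.573, 0.004, -1.405]
wrist_force: [0.8, 0.9, -0.7]
width: 0.0734
```

```bash
python3 -c "
from h import *
delta([.430,.20,.28])
cv2.imwrite('pics/s6.png',robot.snapshot('scene')[110:260,180:340].repeat(4,0).repeat(4,1))
print(spots('scene','tub_centre'))"
```

```text
t 9.85 pos [ 0.4308 -0.2297  0.2749] rot [-1.573  0.004 -1.405] F [ 0.8  0.9 -0.7] w 0.0734 tool delta [-0.424  -0.0035  0.07  ] rows 8.595460066980587
[(0.88, array([0.5551, 0.2526, 0.1268]), array([391., 288.])), (0.61, array([ 0.4489, -0.215 ,  0.1208]), array([257., 187.])), (0.55, array([0.3982, 0.0165, 0.1452]), array([337., 201.]))]
```

View pics/s6.png

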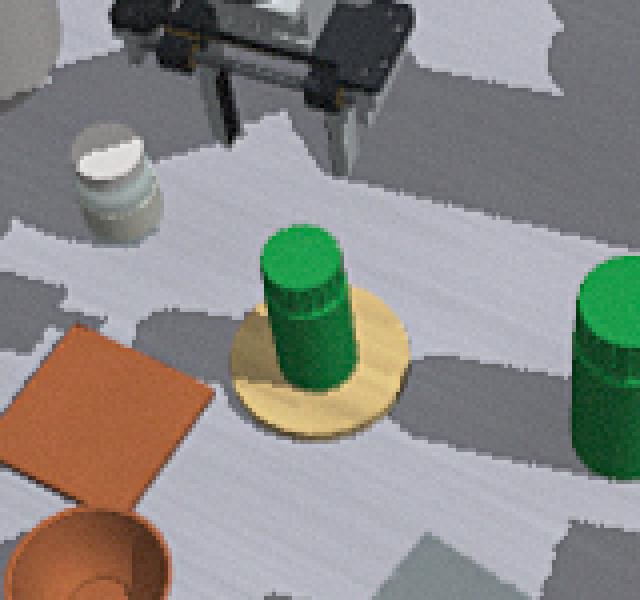

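Request:
{"name": "arm_command", "arguments": {"series": "0 0 0 -0.034 0 0.007 0; 0 0 0 -0.034 0 0.007 0; 0 0 0 -0.034 0 0.007 0; 0 0 0 -0.034 0 0.007 0; 0 0 0 -0.034 0 0.007 0; 0 0 0 -0.034 0 0.007 0; 0 0 0 -0.034 0 0.007 0; 0 0 0 -0.034 0 0.007 0; 0 0 0 -0.034 0 0.007 0; 0 0 0 -0.034 0 0.007 0; 0 0 0 -0.034 0 0.007 0; 0 0 0 0 0 0 0"}}

```text
time: 11.15
tool_pos: [0.4342, 0.1669, 0.2467]
ee_rot: [-1.62, 0.02, -1.411]
wrist_force: [0.1, -0.1, 0.6]
width: 0.0009
```

```bash
python3 -c "
from h import *
delta([.445,.185,.28])
print(robot.get_obs()['joint_positions'].round(2))"
```

```text
t 11.15 pos [0.4342 0.1669 0.2467] rot [-1.62   0.02  -1.411] F [ 0.1 -0.1  0.6] w 0.0009 tool delta [-0.0168 -0.0336  0.0119] rows 0.7884327619955428
[ 0.23 -0.07  1.45  0.02  1.81  1.64]
```

Request:
{"name": "arm_command", "arguments": {"series": "0.03 0 -0.01 -0.009 0 0.006 0; 0.019 0 -0.01 -0.009 0 0.006 0; 0 0 0 0 0.02 0 0; 0 0 0 0 0.03 0 0; 0 0 0 0 0 0 0"}}

```text
time: 11.65
tool_pos: [0.4404, 0.1851, 0.1878]
ee_rot: [-1.58, -0.006, -1.41]
wrist_force: [-0.4, 0.7, -1.3]
width: 0.0007
```

```bash
python3 -c "
from h import *
delta([.445,.185,.12])
cv2.imwrite('pics/s7.png',robot.snapshot('scene')[150:350,250:450].repeat(3,0).repeat(3,1))"
```

```text
t 11.65 pos [0.4404 0.1851 0.1878] rot [-1.58  -0.006 -1.41 ] F [-0.4  0.7 -1.3] w 0.0007 tool delta [0.0004 0.0677 0.0051] rows 1.358389994040659
```

View pics/s7.png

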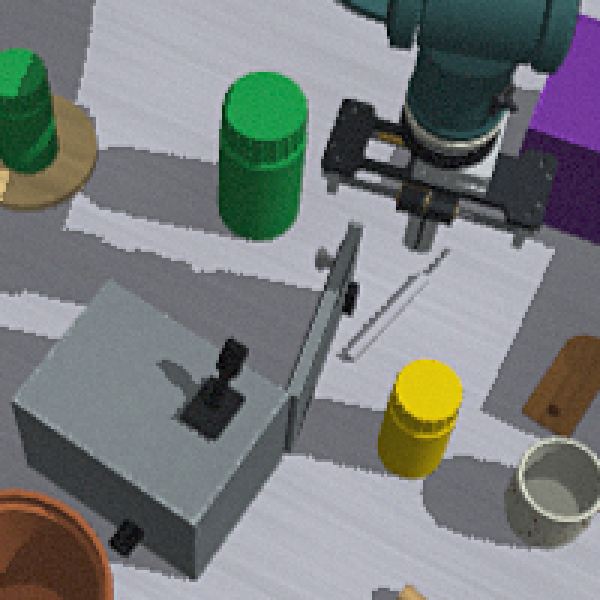

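Request:
{"name": "arm_command", "arguments": {"series": "0.01 0 0.006 0 0.03 0.002 0; 0 0 0 0 0.03 0.001 0; 0 0 0 0 0.008 0 0; 0 0 0 0 0 0 0; 0 0 0 0.01 0 0 0; 0 0 0 0.01 0 0 0; 0 0 0 0 0 0 0"}}

```text
time: 12.4
tool_pos: [0.4552, 0.164, 0.1322]
ee_rot: [-1.547, 0.001, -1.413]
wrist_force: [-0.8, 0.8, -0.2]
width: 0.0002
```

```bash
cat >> h.py <<'E'
def polar(h=(.600,.145),yaw=-.12):
    o,p,M=st();d=R.from_euler('z',-yaw).as_matrix()[:2,:2]@(p[:2]-np.array(h))
    print("t",round(o['time'],2),p.round(4),o['ee_rot'].round(3),"F",o['wrist_force'].round(1),"boxframe",d.round(4),"r",np.hypot(*d).round(4),"ang(-sin,-cos)",np.arctan2(-d[0],-d[1]).round(3), "tool yaw->A", round(-(o['ee_rot'][2]-yaw),3))
E
python3 -c "
from h import *
polar()"
```

```text
t 12.4 [0.4552 0.164  0.1322] [-1.547e+00  1.000e-03 -1.413e+00] F [-0.8  0.8 -0.2] boxframe [-0.1461  0.0015] r 0.1461 ang(-sin,-cos) 1.581 tool yaw->A 1.293
```

Request:
{"name": "arm_command", "arguments": {"series": "-0.024 0 0 0.005 0.012 -0.008 0; 0 0 0 0.005 0 -0.002 0; 0 0 0 0.003 0 0 0; 0 0 0 0 0 0 0"}}

```text
time: 12.8
tool_pos: [0.4479, 0.1479, 0.1207]
ee_rot: [-1.57, 0.001, -1.414]
wrist_force: [0.1, -0.7, -0.2]
width: 0.0004
```

```bash
python3 -c "
from h import *
polar()
cv2.imwrite('pics/s8.png',robot.snapshot('scene')[150:350,250:450].repeat(3,0).repeat(3,1))"
```

```text
t 12.8 [0.4479 0.1479 0.1207] [-1.570e+00  1.000e-03 -1.414e+00] F [ 0.1 -0.7 -0.2] boxframe [-0.1513 -0.0153] r 0.1521 ang(-sin,-cos) 1.47 tool yaw->A 1.294
```

View pics/s8.png

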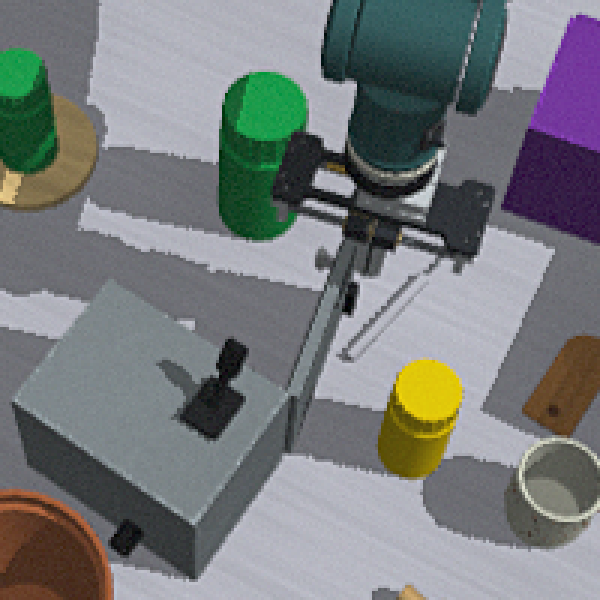

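Request:
{"name": "arm_command", "arguments": {"series": "0 0 0 0.005 0 0 0; 0 -0.05 0 0.0075 0 -0.001 0; 0 -0.05 0 0.0075 0 -0.001 0; 0 -0.05 0 0.0075 0 -0.001 0; 0 -0.05 0 0.0075 0 -0.001 0; 0 -0.05 0 0.0075 0 -0.001 0; 0 -0.05 0 0.0075 0 -0.001 0; 0 0 0 0 0 0 0"}}

```text
time: 13.65
tool_pos: [0.4549, 0.0977, 0.1209]
ee_rot: [-1.571, 0.004, -1.098]
wrist_force: [0.7, -0.4, 0.1]
width: 0.0003
```

```bash
python3 -c "
from h import *
polar()
cv2.imwrite('pics/s9.png',robot.snapshot('scene')[150:350,250:450].repeat(3,0).repeat(3,1))"
```

```text
t 13.65 [0.4549 0.0977 0.1209] [-1.571  0.004 -1.098] F [ 0.7 -0.4  0.1] boxframe [-0.1384 -0.0644] r 0.1526 ang(-sin,-cos) 1.135 tool yaw->A 0.978
```

View pics/s9.png

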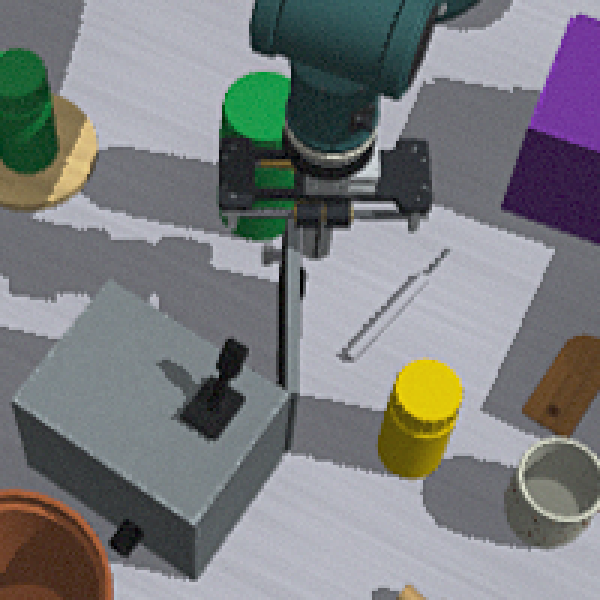

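The door follows the fingers. Continuing.

Request:
{"name": "arm_command", "arguments": {"series": "0 -0.05 0 0.0075 0 -0.001 0; 0 -0.05 0 0.0075 0 -0.001 0; 0 -0.05 0 0.0075 0 -0.001 0; 0 -0.05 0 0.0075 0 -0.001 0; 0 -0.05 0 0.0075 0 -0.001 0; 0 -0.05 0 0.0075 0 -0.001 0; 0 -0.05 0 0.0075 0 -0.001 0; 0 -0.05 0 0.0075 0 -0.001 0; 0 -0.05 0 0.0075 0 -0.001 0; 0 -0.05 0 0.0075 0 -0.001 0; 0 0 0 0 0 0 0"}}

```text
time: 14.8
tool_pos: [0.4935, 0.0379, 0.12]
ee_rot: [-1.569, 0.011, -0.585]
wrist_force: [0.3, 0.2, 0.9]
width: 0.0007
```

```bash
python3 -c "
from h import *
polar()
cv2.imwrite('pics/s10.png',robot.snapshot('scene')[150:350,250:450].repeat(3,0).repeat(3,1))"
```

```text
t 14.8 [0.4935 0.0379 0.12  ] [-1.569  0.011 -0.585] F [0.3 0.2 0.9] boxframe [-0.0929 -0.1191] r 0.151 ang(-sin,-cos) 0.662 tool yaw->A 0.465
```

View pics/s10.png

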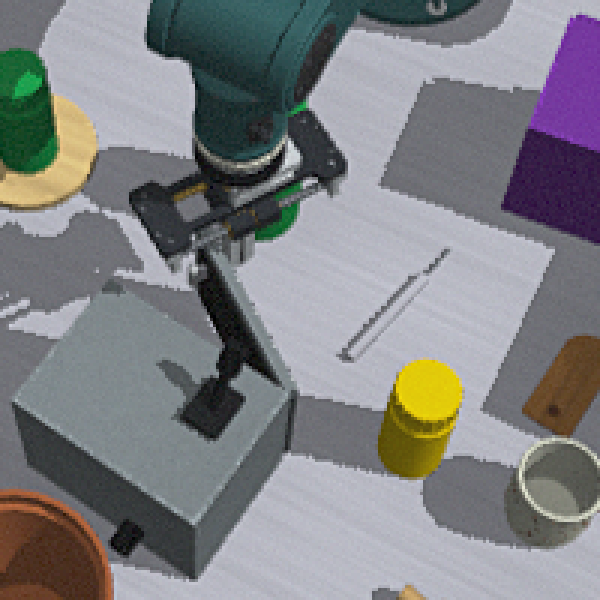

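Request:
{"name": "arm_command", "arguments": {"series": "0 -0.05 0 0.0075 0 -0.001 0; 0 -0.05 0 0.0075 0 -0.001 0; 0 -0.05 0 0.0075 0 -0.001 0; 0 -0.05 0 0.0075 0 -0.001 0; 0 -0.05 0 0.0075 0 -0.001 0; 0 -0.05 0 0.0075 0 -0.001 0; 0 0 0 0 0 0 0"}}

```text
time: 15.55
tool_pos: [0.5284, 0.0162, 0.119]
ee_rot: [-1.565, 0.016, -0.281]
wrist_force: [-0.3, -0.1, -0.1]
width: 0.0004
```

```bash
python3 -c "
from h import *
polar()
cv2.imwrite('pics/s11.png',robot.snapshot('scene')[150:350,250:450].repeat(3,0).repeat(3,1))"
```

```text
t 15.55 [0.5284 0.0162 0.119 ] [-1.565  0.016 -0.281] F [-0.3 -0.1 -0.1] boxframe [-0.0557 -0.1365] r 0.1474 ang(-sin,-cos) 0.387 tool yaw->A 0.161
```

View pics/s11.png

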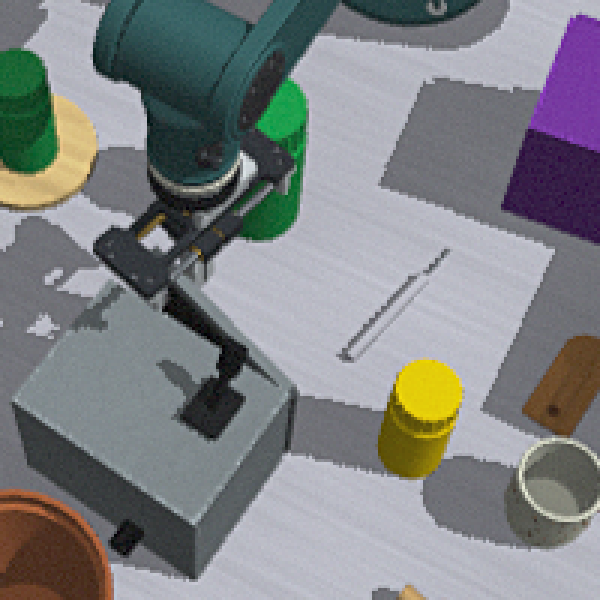

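Request:
{"name": "arm_command", "arguments": {"series": "0 -0.03 -0.01 0.006 0 -0.001 0; 0 -0.03 0 0.006 0 -0.001 0; 0 -0.03 0 0.006 0 0 0; 0 -0.03 0 0.005 0 0 0; 0 -0.02 0 0.004 0 0 0; 0 0 0 0 0 0 0"}}

```text
time: 16.2
tool_pos: [0.5494, 0.0109, 0.1187]
ee_rot: [-1.565, 0.013, -0.143]
wrist_force: [0.2, -0.2, -0.5]
width: 0.0006
```

```bash
python3 -c "
from h import *
polar()"
```

```text
t 16.2 [0.5494 0.0109 0.1187] [-1.565  0.013 -0.143] F [ 0.2 -0.2 -0.5] boxframe [-0.0342 -0.1392] r 0.1433 ang(-sin,-cos) 0.241 tool yaw->A 0.023
```

Request:
{"name": "arm_command", "arguments": {"series": "0 0 -0.01 0.004 0 -0.003 0; 0 0 0 0.004 0 -0.002 0; 0 0 0 0.004 0 0 0; 0 0 0 0 0 0 0"}}

```text
time: 16.6
tool_pos: [0.5487, 0.0114, 0.1189]
ee_rot: [-1.556, 0.029, -0.143]
wrist_force: [-0.3, -0.5, 0.1]
width: 0.0006
```

```bash
python3 -c "
from h import *
polar()"
```

```text
t 16.6 [0.5487 0.0114 0.1189] [-1.556  0.029 -0.143] F [-0.3 -0.5  0.1] boxframe [-0.0349 -0.1388] r 0.1431 ang(-sin,-cos) 0.246 tool yaw->A 0.023
```

Request:
{"name": "arm_command", "arguments": {"series": "0 0 -0.02 0.012 0 0 0; 0 0 -0.01 0.012 0 0 0"}}

```text
time: 16.8
tool_pos: [0.5497, 0.0111, 0.1189]
ee_rot: [-1.559, 0.053, -0.144]
wrist_force: [-37.0, 2.9, 23.0]
width: 0.0002
```

```bash
python3 -c "
from h import *
polar()
cv2.imwrite('pics/s12.png',robot.snapshot('scene')[150:350,250:450].repeat(3,0).repeat(3,1))"
```

```text
t 16.8 [0.5497 0.0111 0.1189] [-1.559  0.053 -0.144] F [-37.    2.9  23. ] boxframe [-0.0339 -0.1389] r 0.143 ang(-sin,-cos) 0.24 tool yaw->A 0.024
```

View pics/s12.png

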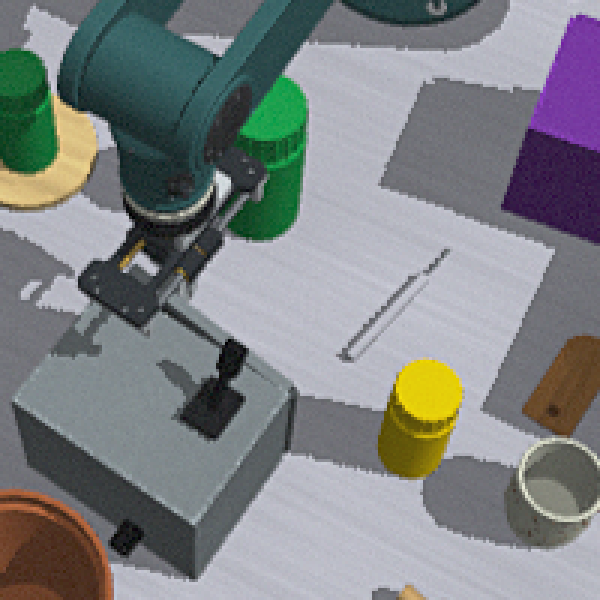

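Request:
{"name": "arm_command", "arguments": {"series": "0 0 0 -0.003 0 0 0"}}

```text
time: 16.95
tool_pos: [0.5448, 0.0121, 0.1195]
ee_rot: [-1.559, 0.058, -0.144]
wrist_force: [0.8, -0.7, -0.4]
width: 0.0004
```

```bash
python3 -c "
from h import *
polar();print(robot.get_obs()['wrist_torque'])
a=robot.snapshot('scene')[220:300,270:360];cv2.imwrite('pics/s13.png',cv2.resize(a,None,fx=7,fy=7,interpolation=cv2.INTER_CUBIC))
a=robot.snapshot('top')[95:215,230:360];cv2.imwrite('pics/t13.png',cv2.resize(a,None,fx=5,fy=5,interpolation=cv2.INTER_CUBIC))"
```

```text
t 16.95 [0.5448 0.0121 0.1195] [-1.559  0.058 -0.144] F [ 0.8 -0.7 -0.4] boxframe [-0.0389 -0.1386] r 0.1439 ang(-sin,-cos) 0.273 tool yaw->A 0.024
[-0.04202361 -0.14643409 -0.01767593]
```

View pics/s13.png

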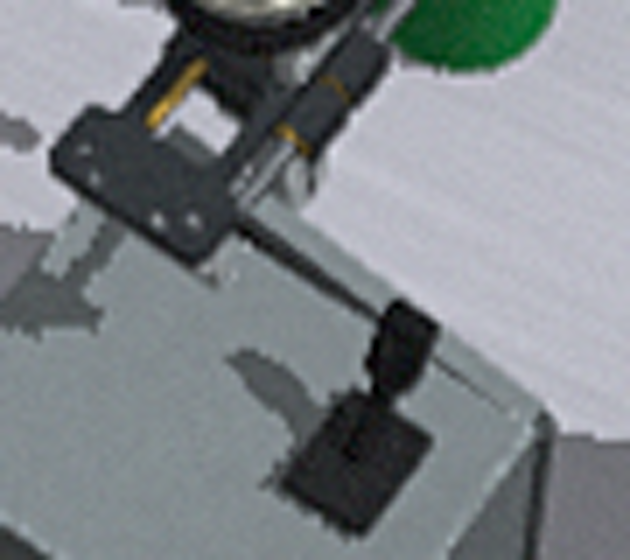

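View pics/t13.png

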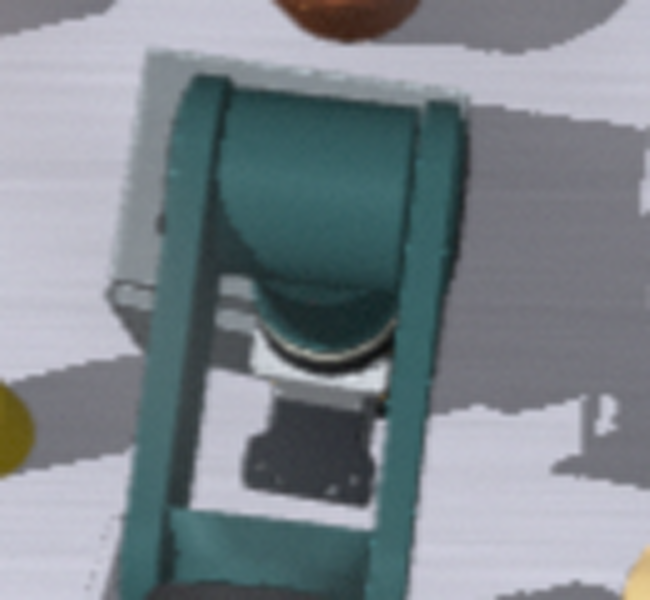

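```bash
python3 -c "
from h import *
o,p,M=st()
for a in (.07,.08,.0885):
  for h in (-.05,-.08,-.097,-.11):
    for c in(-.03,0,.03):
      w=p+M@np.array([a,h,c]);print(a,h,c,w.round(3),proj('scene',w).round(0))
print('tip',proj('scene',p))
for z in(.155,.18,.2,.22):print(z,ray('scene',300.7,259.3,z))
"
```

```text
0.07 -0.05 -0.03 [ 0.614 -0.029  0.165] [284. 253.]
0.07 -0.05 0 [0.619 0.001 0.166] [293. 259.]
0.07 -0.05 0.03 [0.623 0.031 0.166] [302. 265.]
0.07 -0.08 -0.03 [ 0.616 -0.029  0.195] [282. 248.]
0.07 -0.08 0 [0.62  0.    0.196] [292. 254.]
0.07 -0.08 0.03 [0.624 0.03  0.196] [301. 261.]
0.07 -0.097 -0.03 [ 0.617 -0.03   0.212] [282. 245.]
0.07 -0.097 0 [ 0.621 -0.     0.213] [291. 252.]
0.07 -0.097 0.03 [0.625 0.03  0.213] [301. 258.]
0.07 -0.11 -0.03 [ 0.617 -0.03   0.225] [281. 243.]
0.07 -0.11 0 [ 0.622 -0.     0.226] [291. 249.]
0.07 -0.11 0.03 [0.626 0.029 0.226] [300. 256.]
0.08 -0.05 -0.03 [ 0.624 -0.03   0.165] [281. 256.]
0.08 -0.05 0 [ 0.628 -0.001  0.165] [290. 262.]
0.08 -0.05 0.03 [0.633 0.029 0.165] [300. 268.]
0.08 -0.08 -0.03 [ 0.626 -0.031  0.195] [280. 251.]
0.08 -0.08 0 [ 0.63  -0.001  0.195] [289. 257.]
0.08 -0.08 0.03 [0.634 0.029 0.195] [299. 264.]
0.08 -0.097 -0.03 [ 0.626 -0.031  0.212] [279. 248.]
0.08 -0.097 0 [ 0.631 -0.002  0.212] [289. 255.]
0.08 -0.097 0.03 [0.635 0.028 0.212] [298. 261.]
0.08 -0.11 -0.03 [ 0.627 -0.031  0.225] [279. 246.]
0.08 -0.11 0
[... 194 characters left out ...]
 -0.05 0.03 [0.641 0.028 0.165] [298. 271.]
0.0885 -0.08 -0.03 [ 0.634 -0.032  0.194] [278. 254.]
0.0885 -0.08 0 [ 0.638 -0.002  0.195] [287. 260.]
0.0885 -0.08 0.03 [0.643 0.027 0.195] [297. 266.]
0.0885 -0.097 -0.03 [ 0.635 -0.032  0.211] [277. 251.]
0.0885 -0.097 0 [ 0.639 -0.003  0.212] [287. 257.]
0.0885 -0.097 0.03 [0.643 0.027 0.212] [296. 264.]
0.0885 -0.11 -0.03 [ 0.636 -0.033  0.224] [277. 249.]
0.0885 -0.11 0 [ 0.64  -0.003  0.225] [286. 255.]
0.0885 -0.11 0.03 [0.644 0.027 0.225] [296. 262.]
tip [309.92676342 246.87451632]
0.155 [0.60517742 0.01656087 0.155     ]
0.18 [0.6152394  0.02280735 0.18      ]
0.2 [0.62328899 0.02780453 0.2       ]
0.22 [0.63133858 0.03280171 0.22      ]
```

Request:
{"name": "arm_command", "arguments": {"series": "-0.006 0 -0.03 -0.008 0 -0.008 0; -0.006 0 -0.028 0 0.002 0 0; 0 0 0 0 0 0 0"}}

```text
time: 17.35
tool_pos: [0.5416, 0.0045, 0.1178]
ee_rot: [-1.57, -0.016, -0.145]
wrist_force: [0.1, -0.5, -0.2]
width: 0.0007
```

```bash
python3 -c "
from h import *
polar()
print(robot.get_obs()['joint_positions'].round(3))
im=robot.snapshot('scene')
a=im[220:300,270:360];cv2.imwrite('pics/s14.png',cv2.resize(a,None,fx=7,fy=7,interpolation=cv2.INTER_CUBIC))
print(spots('scene','door_face'))"
```

```text
t 17.35 [0.5416 0.0045 0.1178] [-1.57  -0.016 -0.145] F [ 0.1 -0.5 -0.2] boxframe [-0.0412 -0.1465] r 0.1521 ang(-sin,-cos) 0.274 tool yaw->A 0.025
[-0.096  0.09   1.543 -0.     1.492  0.049]
[(0.53, array([0.5824, 0.0546, 0.1482]), array([318., 260.])), (0.44, array([0.1095, 0.2969, 0.1528]), array([468., 164.]))]
```

View pics/s14.png

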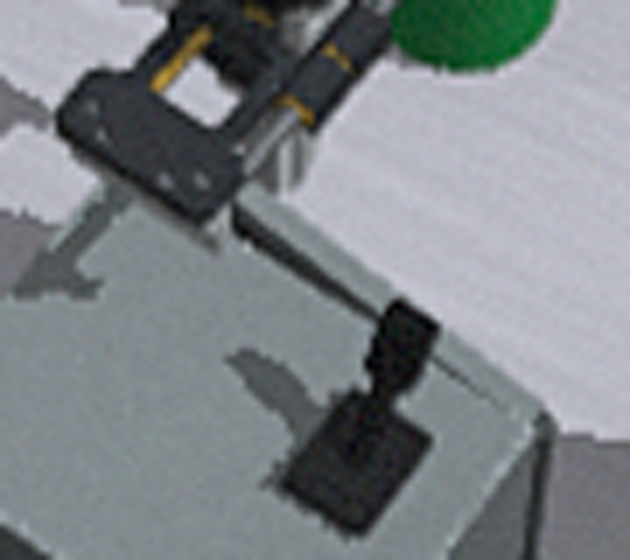

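```bash
python3 - <<'E'
from h import *
im=cv2.imread('pics/s14.png')
Rb=R.from_euler('z',-.12).as_matrix()
h=np.array([.6005,.1475,0])
P=lambda b:tuple(int(v) for v in ((proj('scene',h+Rb@np.array(b))-[270,220])*7+3))
cv2.line(im,P((0,0,.155)),P((0,-.19,.155)),(255,0,0),1)
for A,c in((.05,(0,255,255)),(.1,(0,0,255)),(.15,(255,0,255))):
    d=np.array([-np.sin(A),-np.cos(A),0]);n=np.array([-np.cos(A),np.sin(A),0])
    for t in(0,.012): cv2.line(im,P(n*t+[0,0,.15]),P(d*.18+n*t+[0,0,.15]),c,1)
cv2.imwrite('pics/ov14.png',im)
E
```

```text
(no output)
```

View pics/ov14.png

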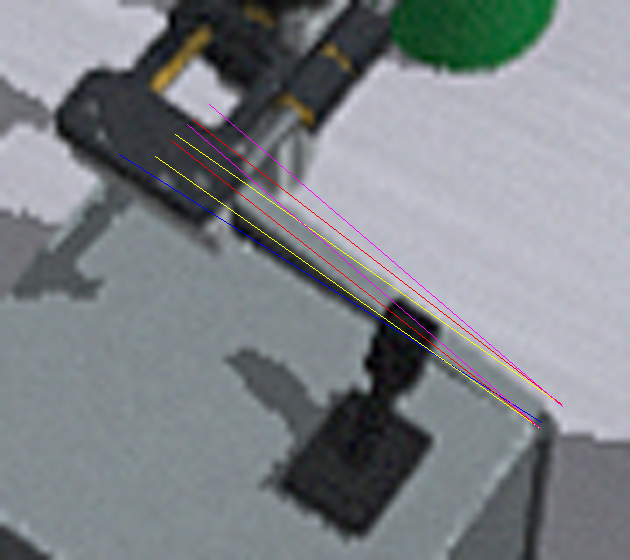

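Request:
{"name": "arm_command", "arguments": {"series": "0 0 0.01 0.005 0 0 0; 0 0 0 0.005 0 0 0; 0 0 -0.01 0.008 0 0 0"}}

```text
time: 17.75
tool_pos: [0.5489, 0.0033, 0.1184]
ee_rot: [-1.571, 0.017, -0.146]
wrist_force: [-32.1, 4.4, 19.2]
width: 0.0003
```

```bash
python3 -c "
from h import *
polar();print(robot.get_obs()['wrist_torque'],robot.get_obs()['joint_torque'])
im=robot.snapshot('scene')
a=im[220:300,270:360];cv2.imwrite('pics/s15.png',cv2.resize(a,None,fx=7,fy=7,interpolation=cv2.INTER_CUBIC))"
```

```text
t 17.75 [0.5489 0.0033 0.1184] [-1.571  0.017 -0.146] F [-32.1   4.4  19.2] boxframe [-0.0338 -0.1468] r 0.1506 ang(-sin,-cos) 0.226 tool yaw->A 0.026
[ 0.42555797  5.3190729  -0.28206482] [ -1.96607307 -24.83478427 -33.87479067  -0.05450721 -10.23114681
  -0.2474164 ]
```

View pics/s15.png

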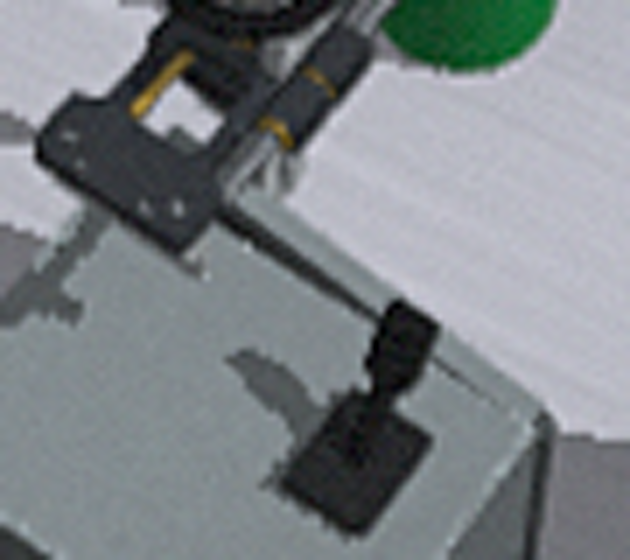

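Request:
{"name": "arm_command", "arguments": {"series": "0 0 -0.01 0.009 0 0 0; 0 0 -0.01 0.009 0 0 0; 0 0 -0.01 0.009 0 0 0; 0 0 -0.01 0.009 0 0 0"}}

```text
time: 18.2
tool_pos: [0.5473, 0.0034, 0.1191]
ee_rot: [-1.575, 0.075, -0.146]
wrist_force: [-27.2, 3.0, 16.9]
width: 0.0003
```

```bash
python3 -c "
from h import *
polar();o=robot.get_obs();print(o['wrist_torque'],o['joint_torque'],o['joint_positions'])
im=robot.snapshot('scene')
cv2.imwrite('pics/s16.png',im)
cv2.imwrite('pics/t16.png',robot.snapshot('top'))"
```

```text
t 18.2 [0.5473 0.0034 0.1191] [-1.575  0.075 -0.146] F [-27.2   3.   16.9] boxframe [-0.0354 -0.1469] r 0.1511 ang(-sin,-cos) 0.236 tool yaw->A 0.026
[ 0.36083572  4.55927847 -0.19047061] [-1.59572326e+00 -2.78546029e+01 -3.33214045e+01  2.29395874e-02
 -8.84214520e+00 -1.96552305e-01] [-9.69010062e-02  1.71733360e-01  1.45046080e+00 -6.53246048e-04
  1.59446316e+00  4.87525799e-02]
```

View pics/s16.png

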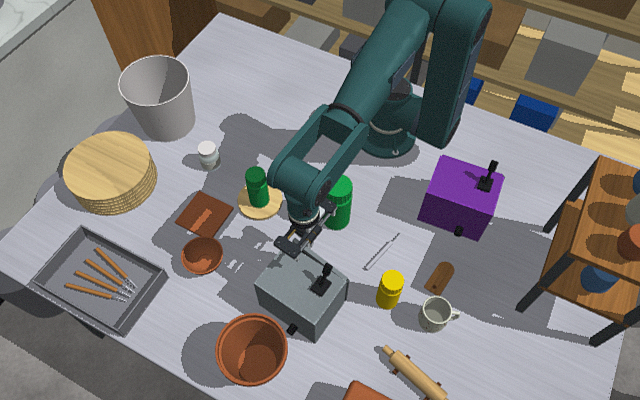

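View pics/t16.png

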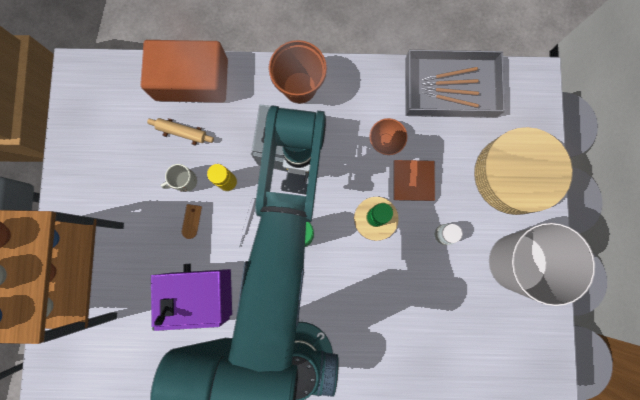

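Request:
{"name": "arm_command", "arguments": {"series": "0 0 -0.03 -0.02 0 0 0; 0 0 -0.03 -0.03 -0.01 0 0; 0 0 -0.015 -0.01 -0.04 0 0; 0 0 0 0 -0.04 -0.03 0; 0 0 0 0 -0.03 -0.045 0; 0 0 0 0 0 -0.045 0; 0 0 0 0 0 -0.045 0; 0 0 0 0 0 0 0"}}

```text
time: 19.1
tool_pos: [0.4655, -0.1544, 0.2422]
ee_rot: [-1.579, 0.008, -0.141]
wrist_force: [-0.2, 0.9, -0.4]
width: 0.0008
```

```bash
python3 -c "
from h import *
polar()
im=robot.snapshot('scene')
a=im[200:320,240:370];cv2.imwrite('pics/s17.png',cv2.resize(a,None,fx=5,fy=5,interpolation=cv2.INTER_CUBIC))
im=robot.snapshot('top')
a=im[85:205,230:360];cv2.imwrite('pics/t17.png',cv2.resize(a,None,fx=5,fy=5,interpolation=cv2.INTER_CUBIC))"
```

```text
t 19.1 [ 0.4655 -0.1544  0.2422] [-1.579  0.008 -0.141] F [-0.2  0.9 -0.4] boxframe [-0.0977 -0.3134] r 0.3283 ang(-sin,-cos) 0.302 tool yaw->A 0.021
```

View pics/s17.png

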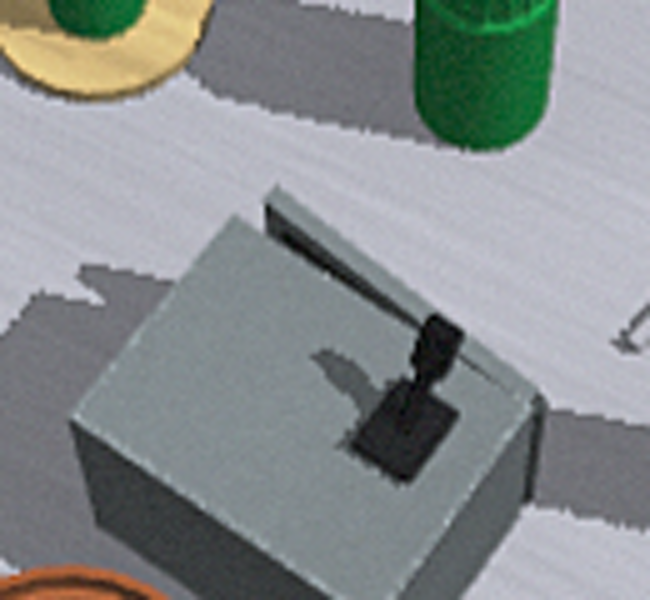

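View pics/t17.png

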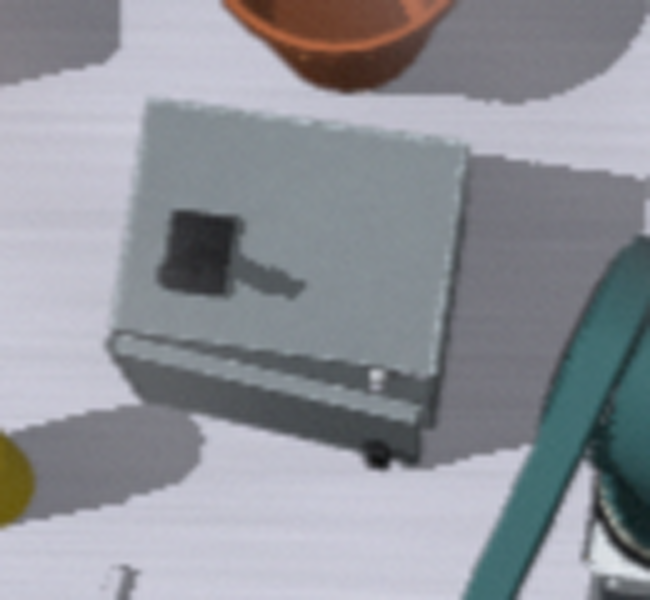

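Request:
{"name": "arm_command", "arguments": {"series": "0.004 0 -0.05 0 0 0.03 0; 0.004 0 -0.05 0 0 0.04 0; 0 0 -0.05 0 0 0.04 0; 0 0 -0.05 0 0 0.04 0; 0 0 0 0 0 0 0"}}

```text
time: 19.7
tool_pos: [0.4887, 0.0092, 0.2396]
ee_rot: [-1.56, -0.195, -0.133]
wrist_force: [-0.8, -0.7, -0.4]
width: 0.0005
```

```bash
python3 -c "
from h import *
polar();delta([.515,-.006,.11])"
```

```text
t 19.7 [0.4887 0.0092 0.2396] [-1.56  -0.195 -0.133] F [-0.8 -0.7 -0.4] boxframe [-0.0942 -0.1481] r 0.1756 ang(-sin,-cos) 0.566 tool yaw->A 0.013
t 19.7 pos [0.4887 0.0092 0.2396] rot [-1.56  -0.195 -0.133] F [-0.8 -0.7 -0.4] w 0.0005 tool delta [ 0.0025  0.1325 -0.013 ] rows 2.662579173685574
```

Request:
{"name": "arm_command", "arguments": {"series": "0 0 0 0.003 0.03 -0.006 0; 0 0 0 0 0.04 -0.006 0; 0 0 0 0 0.04 -0.003 0; 0 0 0 0 0.02 0 0; 0 0 0 0 0 0 0"}}

```text
time: 20.2
tool_pos: [0.5173, -0.0006, 0.1104]
ee_rot: [-1.559, -0.197, -0.117]
wrist_force: [-0.6, 0.8, -0.3]
width: 0.0006
```

```bash
python3 -c "
from h import *
polar()"
```

```text
t 20.2 [ 0.5173 -0.0006  0.1104] [-1.559 -0.197 -0.117] F [-0.6  0.8 -0.3] boxframe [-0.0647 -0.1545] r 0.1675 ang(-sin,-cos) 0.397 tool yaw->A -0.003
```

Request:
{"name": "arm_command", "arguments": {"series": "0 0 0 0.008 0.0016 -0.002 0; 0 0 0 0.008 0.0016 -0.002 0; 0 0 0 0.008 0.0016 0 0; 0 0 0 0.006 0.001 0 0"}}

```text
time: 20.6
tool_pos: [0.5491, -0.0076, 0.114]
ee_rot: [-1.559, -0.196, -0.115]
wrist_force: [-17.3, 1.3, 8.1]
width: 0.0006
```

```bash
python3 -c "
from h import *
polar()"
```

```text
t 20.6 [ 0.5491 -0.0076  0.114 ] [-1.559 -0.196 -0.115] F [-17.3   1.3   8.1] boxframe [-0.0323 -0.1576] r 0.1609 ang(-sin,-cos) 0.202 tool yaw->A -0.005
```

Request:
{"name": "arm_command", "arguments": {"series": "0 0 -0.01 0.011 0.002 0 0; 0 0 -0.01 0.011 0.002 0 0"}}

```text
time: 20.8
tool_pos: [0.5617, -0.0103, 0.1144]
ee_rot: [-1.562, -0.19, -0.115]
wrist_force: [0.3, -1.1, -1.0]
width: 0.0005
```

```bash
python3 -c "
from h import *
polar()
im=robot.snapshot('scene')
a=im[200:320,240:370];cv2.imwrite('pics/s18.png',cv2.resize(a,None,fx=5,fy=5,interpolation=cv2.INTER_CUBIC))
im=robot.snapshot('top')
a=im[85:205,230:360];cv2.imwrite('pics/t18.png',cv2.resize(a,None,fx=5,fy=5,interpolation=cv2.INTER_CUBIC))"
```

```text
t 20.8 [ 0.5617 -0.0103  0.1144] [-1.562 -0.19  -0.115] F [ 0.3 -1.1 -1. ] boxframe [-0.0195 -0.1587] r 0.1599 ang(-sin,-cos) 0.122 tool yaw->A -0.005
```

View pics/s18.png

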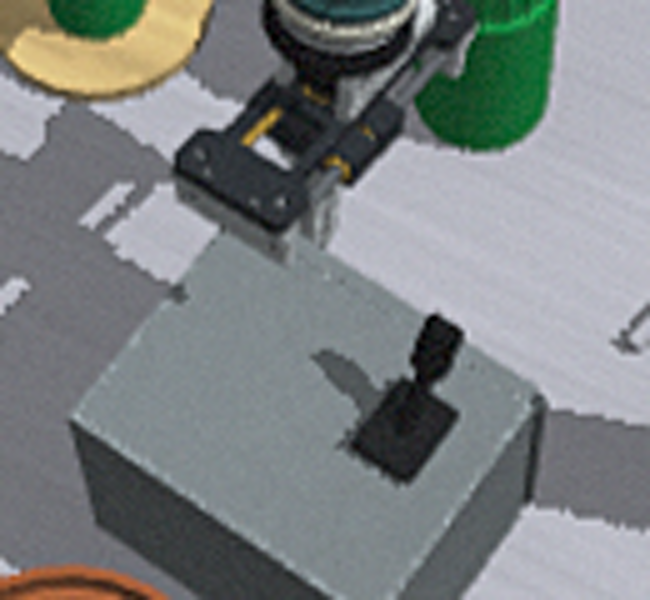

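View pics/t18.png

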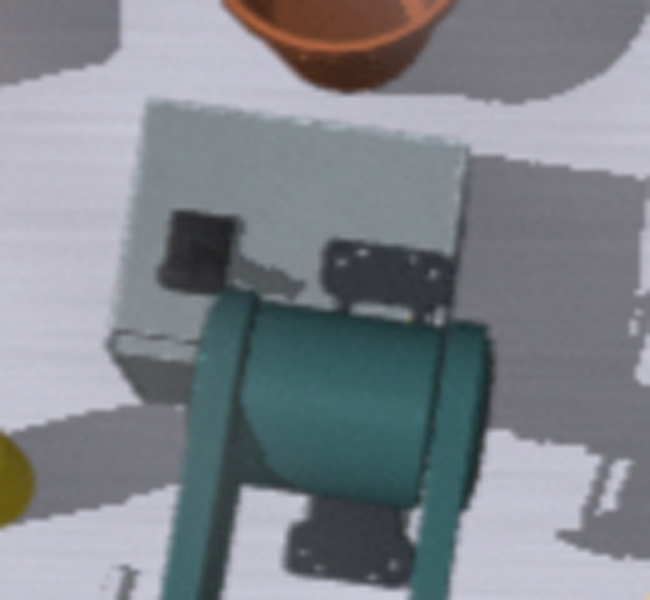

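The gap has gone, so the door snapped in. I'll back off, raise the tool, and check that it stays shut.

Request:
{"name": "arm_command", "arguments": {"series": "0 0 0.03 -0.02 -0.004 0 0; 0 0 0.05 -0.03 -0.006 0 0; 0 0 0.05 -0.01 -0.03 0 0; 0 0 0.05 0 -0.045 0 0; 0 0 0 0 -0.045 0 0; 0 0 0 0 -0.03 0 0; 0 0 0 0 0 0 0"}}

```text
time: 21.6
tool_pos: [0.4972, -0.0037, 0.2724]
ee_rot: [-1.559, -0.017, -0.114]
wrist_force: [0.9, -0.0, 0.4]
width: 0.0007
```

```bash
python3 - <<'E'
from h import *
polar()
im=robot.snapshot('scene')
P=lambda b:proj('scene',np.array([.6005,.1475,0])+R.from_euler('z',-.12).as_matrix()@np.array(b))
print('pivot',P((.05,-.04,.165)),'tip',P((.05-.0336,-.04,.2264)))
a=im[200:320,240:370];cv2.imwrite('pics/s19.png',cv2.resize(a,None,fx=5,fy=5,interpolation=cv2.INTER_CUBIC))
print(spots('scene','toggle_tip'),spots('scene','toggle_pivot'))
print('ray tip top', ray('scene',327,263,.226), 'paddle mid', ray('scene',327,268.5,.212))
E
```

```text
t 21.6 [ 0.4972 -0.0037  0.2724] [-1.559 -0.017 -0.114] F [ 0.9 -0.   0.4] boxframe [-0.0843 -0.1599] r 0.1808 ang(-sin,-cos) 0.485 tool yaw->A -0.006
pivot [322.73962416 285.1302291 ] tip [330.91795251 264.66049103]
[(0.46, array([0.6323, 0.1035, 0.2131]), array([326., 273.])), (0.29, array([0.6781, 0.0593, 0.1559]), array([302., 290.]))] [(0.95, array([0.6766, 0.0569, 0.1562]), array([301., 289.])), (0.64, array([0.2301, 0.3217, 0.1595]), array([463., 197.]))]
ray tip top [0.6123783  0.09535714 0.226     ] paddle mid [0.61953246 0.09936776 0.212     ]
```

View pics/s19.png

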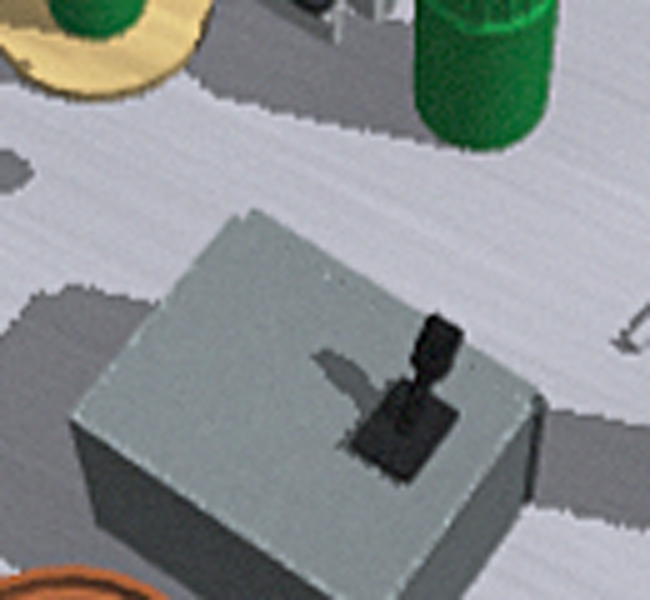

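Request:
{"name": "arm_command", "arguments": {"series": "-0.006 0 0.008 0.011 0 0.029 0; -0.006 0 0.008 0.011 0 0.029 0; 0 0 0 0.011 0 0.029 0; 0 0 0 0.011 0.01 0.029 0; 0 0 0 0 0.03 0 0; 0 0 0 0 0 0 0"}}

```text
time: 22.35
tool_pos: [0.5478, 0.1102, 0.2088]
ee_rot: [-1.576, 0.034, -0.116]
wrist_force: [-0.4, 0.1, -0.8]
width: 0.0006
```

```bash
python3 -c "
from h import *
polar();delta([.56,.105,.2])"
```

```text
t 22.35 [0.5478 0.1102 0.2088] [-1.576  0.034 -0.116] F [-0.4  0.1 -0.8] boxframe [-0.0477 -0.0408] r 0.0628 ang(-sin,-cos) 0.864 tool yaw->A -0.004
t 22.35 pos [0.5478 0.1102 0.2088] rot [-1.576  0.034 -0.116] F [-0.4  0.1 -0.8] w 0.0006 tool delta [ 0.0131  0.0084 -0.0037] rows 0.31932580230808766
```

Request:
{"name": "arm_command", "arguments": {"series": "0 0 -0.05 0 0.009 -0.003 0; 0 0 -0.03 0.012 0 0 0; 0 0 0 0.014 0.001 0 0; 0 0 0 0.012 0.001 0 0; 0 0 0 0 0 0 0"}}

```text
time: 22.85
tool_pos: [0.5843, 0.1013, 0.1942]
ee_rot: [-1.577, -0.038, -0.117]
wrist_force: [0.1, -0.3, -0.8]
width: 0.0004
```

```bash
python3 -c "
from h import *
polar()
im=robot.snapshot('scene')
a=im[200:320,240:370];cv2.imwrite('pics/s20.png',cv2.resize(a,None,fx=5,fy=5,interpolation=cv2.INTER_CUBIC))"
```

```text
t 22.85 [0.5843 0.1013 0.1942] [-1.577 -0.038 -0.117] F [ 0.1 -0.3 -0.8] boxframe [-0.0104 -0.0452] r 0.0464 ang(-sin,-cos) 0.225 tool yaw->A -0.003
```

View pics/s20.png

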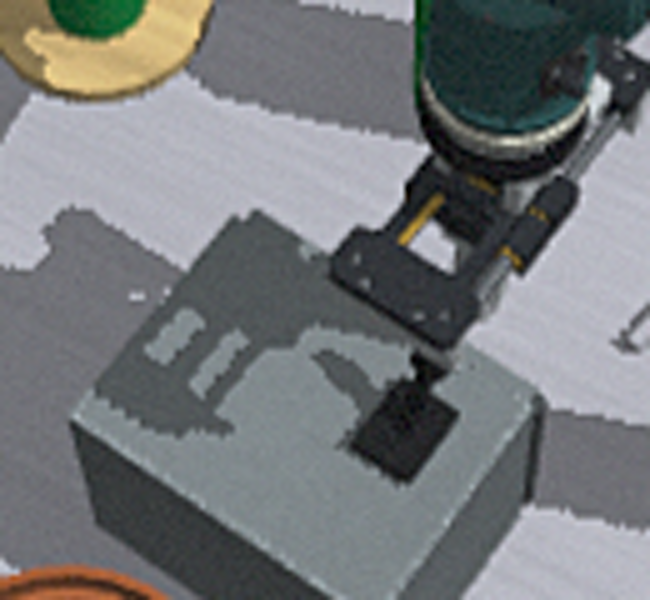

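Request:
{"name": "arm_command", "arguments": {"series": "0 0 0 0.012 -0.003 0.002 0; 0 0 0 0.012 0 0.001 0; 0 0 0 0.012 0 0 0; 0 0 0 0.012 0 0 0"}}

```text
time: 23.3
tool_pos: [0.629, 0.0993, 0.2028]
ee_rot: [-1.577, -0.029, -0.117]
wrist_force: [-1.0, -0.8, 1.2]
width: 0.0005
```

```bash
python3 -c "
from h import *
polar()"
```

```text
t 23.3 [0.629  0.0993 0.2028] [-1.577 -0.029 -0.117] F [-1.  -0.8  1.2] boxframe [ 0.0343 -0.0419] r 0.0542 ang(-sin,-cos) -0.685 tool yaw->A -0.003
```

Request:
{"name": "arm_command", "arguments": {"series": "0 0 0 0.01 0.002 0 0; 0 0 0 0.008 0.002 0 0; 0 0 0 0.006 0 0 0; 0 0 0 0 0 0 0"}}

```text
time: 23.7
tool_pos: [0.6551, 0.0961, 0.2002]
ee_rot: [-1.576, -0.028, -0.117]
wrist_force: [-2.6, 0.1, 2.2]
width: 0.0007
```

```bash
python3 -c "
from h import *
polar()
im=robot.snapshot('scene')
a=im[200:320,240:370];cv2.imwrite('pics/s21.png',cv2.resize(a,None,fx=5,fy=5,interpolation=cv2.INTER_CUBIC))"
```

```text
t 23.7 [0.6551 0.0961 0.2002] [-1.576 -0.028 -0.117] F [-2.6  0.1  2.2] boxframe [ 0.0605 -0.042 ] r 0.0737 ang(-sin,-cos) -0.964 tool yaw->A -0.003
```

View pics/s21.png

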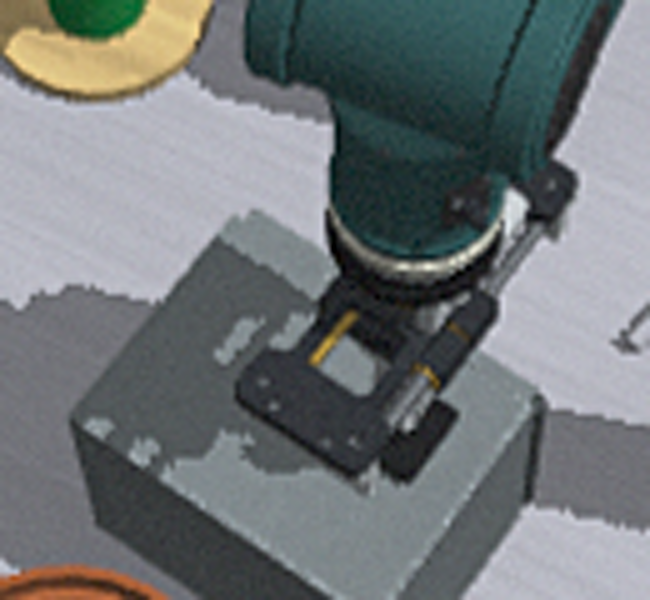

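Request:
{"name": "arm_command", "arguments": {"series": "0 0 0 -0.02 0 0 0; 0 0 0 -0.03 -0.005 0 0; 0 0 0 -0.035 -0.02 0 0; 0 0 0 -0.035 -0.035 0 0; 0 0 0 -0.03 -0.035 0 0; 0 0 0 -0.03 -0.03 0 0; 0 0 0 -0.03 0 0 0; 0 0 0 0 0 0 0; 0 0 0 0 0 0 0"}}

```text
time: 24.65
tool_pos: [0.4356, 0.122, 0.321]
ee_rot: [-1.576, -0.035, -0.118]
wrist_force: [-0.4, 0.4, 0.1]
width: 0.0005
```

```bash
python3 -c "
from h import *
polar()
im=robot.snapshot('scene');cv2.imwrite('pics/s22f.png',im)
a=im[200:320,240:370];cv2.imwrite('pics/s22.png',cv2.resize(a,None,fx=5,fy=5,interpolation=cv2.INTER_CUBIC))
cv2.imwrite('pics/t22.png',robot.snapshot('top'))
print(spots('scene','tub_centre'))"
```

```text
t 24.65 [0.4356 0.122  0.321 ] [-1.576 -0.035 -0.118] F [-0.4  0.4  0.1] boxframe [-0.1605 -0.0425] r 0.166 ang(-sin,-cos) 1.312 tool yaw->A -0.002
[(0.63, array([0.5529, 0.2521, 0.1252]), array([391., 287.])), (0.59, array([ 0.448 , -0.2171,  0.1212]), array([257., 186.])), (0.55, array([0.4051, 0.0141, 0.1398]), array([335., 204.]))]
```

View pics/s22.png

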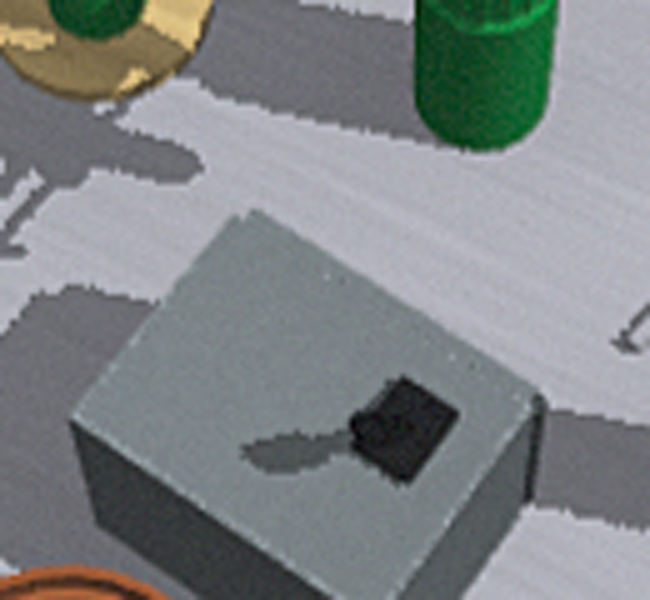

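View pics/s22f.png

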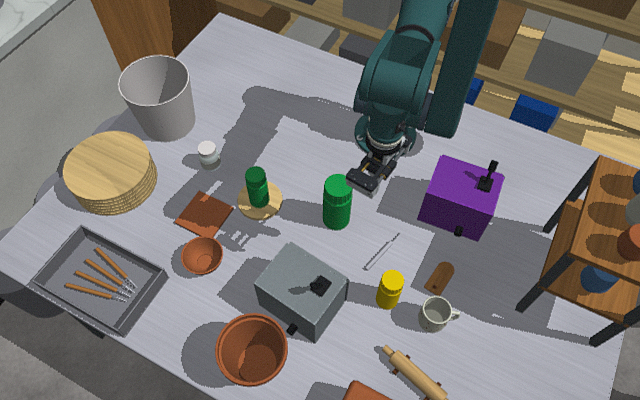

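View pics/t22.png

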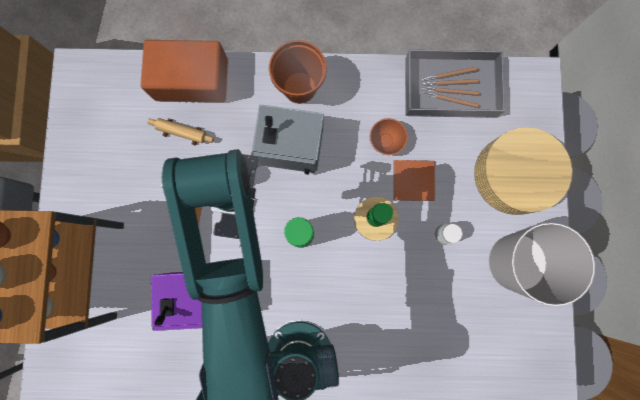

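The toggle now leans to the back, the door is shut and the tub stands upright on the bat. The robot touches nothing and the other things are where they were. Handing in.

```bash
python3 -c "
from h import *
print(robot.close_job())"
```

```text
the job is handed in; nothing more can be done
None
```

I set the small green tub upright on the round bat, pushed the door shut until the catch drew it in, then flipped the toggle to the back. The job was handed in at about 24.7 s of the 61 s allowed; it reports no verdict.

**Last checks:**
- **Tub:** the pictures show it upright, near the middle of the bat and released.
- **Door:** no gap is visible, and it stayed shut after the tool was clear.
- **Toggle:** it leans to the back.
- **Robot and bystanders:** the wrist force was about 0.5 N or less, and the arm is clear. I judged from the pictures that nothing else moved; I did not measure it.

**What went wrong or disagreed:**
- **Door pushes:** the first pushes, with the tool upright, stalled at about 0.09 rad with 27 to 37 N at the wrist, far above the catch's stated 7 N. I never found out why. Tilting the tool back by 0.2 rad and pushing nearer the free edge closed it.
- **Camera calibration:** positions from the two cameras differed by 5 to 10 mm, so I used values averaged between them where I could.

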